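# Pack the pin vice and bit tin under the cantilever tray

## Task

Swing the parts box's loaded top tray up and all the way back on its arms, lay the hexagonal pin vice and the small steel bit tin from the cutting mat in the free room of the compartment underneath, then lower the tray until it is fully shut. Guide the tray by its handle all the way without letting it drop, keep the two rock spires standing in it, and leave the jar in the compartment and everything else on the desk as they are.

Things in the scene. Friction and masses are not known exactly. Their poses are not given: they have to be found in the camera images.
- box: Fixed blue plastic parts box, open-topped base 160 (x) x 280 (y) x 58 mm high, walls 5 mm, floor 5 mm (inner room 150 x 270 mm). Origin: centre of its underside on the desk. Its -x side is the front (two steel clips hang there), its x axis points to the back, z up. The tray covers it when shut; its steel arms run outside the y walls, reaching 6 mm beyond them.
- swing (a joint): Angle q (rad) of the tray's arms: 0 shut, 1.99 fully back (stop). Arms 90 mm between pivots turn about the box's y and lean 62 deg from vertical to the front when shut. The tray stays level, shifted 90*(sin(q-62deg)+sin 62deg) mm along box +x and 90*(cos(q-62deg)-cos 62deg) mm up (150 and 13 mm at the stop, 48 mm up midway). Let go, it falls to the stop it leans to and stays there by weight.
- tray_handle (a point): Grasp point of the tray's handle, 14 mm below its top and 61 mm above the tray's underside (121 mm above the desk when shut). The handle is an upright wall in the middle of the tray, 12 mm thick along the box's x, 80 mm long along the box's y, its top 75 mm above the tray's underside. Axes as the box's.
- tray_floor (a point): Centre of the tray's inner floor, axes as the box's. The blue tray, 160 x 280 mm, with walls 3 mm thick and 28 mm high, has its underside 60 mm above the desk when shut; floor 3 mm thick; low partitions across it 54 mm either side of the middle. Tray mass about 0.3 kg.
- vice_mid (a point): Centre of the pin vice, lying loose: a steel hexagonal rod 12 mm across flats, 97 mm long along its x axis, with a thin brass nose at +x; its hexagonal part reaches from 29 mm behind to 41 mm ahead of this point. About 45 g.
- tin_mid (a point): Centre of the bit tin, lying loose: plain flat steel box 56 (x) x 30 (y) x 20 (z) mm, dark seam round it. About 70 g.
- vice: The same pin vice; origin 6 mm below its centre.
- tin: The same bit tin; origin in the centre of its underside.
- jar: Round glass jar, 38 mm across, 36 mm high, standing in the compartment, hidden until the tray is back; origin in the centre of its underside.
- spire_a: On the mat: steel bottle cap 32 mm across and 6 mm high carrying a grey primed plastic rock spire, 35 mm high in all; origin centre of its underside.
- spire_b: On the mat: steel bottle cap 32 mm across and 6 mm high carrying a grey primed plastic rock spire, 27 mm high in all; origin centre of its underside.
- spire_c: In the tray's +y end: steel bottle cap 32 mm across and 6 mm high carrying a grey primed plastic rock spire, 32 mm high in all; origin centre of its underside.
- spire_d: In the tray's -y end: steel bottle cap 32 mm across and 6 mm high carrying a grey primed plastic rock spire, 37 mm high in all; origin centre of its underside.
- putty_pot: On the mat: round white plastic pot with a black lid, 38 mm across, 34 mm high; origin centre of its underside.
- sculpt_tool: On the mat: slim steel sculpting tool with flat ends, 150 mm long along its x, 8 mm thick; origin below its middle.
- mat: Fixed dark cutting mat, 260 (x) x 250 (y) x 3 mm thick; origin on the desk, 45 mm from the mat's middle towards its -x edge.
- palette: Fixed white ceramic tile palette, 110 x 140 x 8 mm, flat on the desk at the back; origin centre of its underside.
Things that resemble listed ones, but are neither listed nor needed, are in the scene too. What is shaped like the tin but brown is not meant.

How it is judged:
On the way, in this order (a step that is already met when the one before it is completed fails the run):
1. the tray is swung right back to its stop (arm angle over 1.85 rad) (value of joint swing above 1.85 rad), for 0.2 s.
2. with the tray still back, the pin vice and the bit tin lie at rest in the compartment (value of joint swing above 1.7 rad and x of vice_mid in the frame of box between -0.074 and 0.074 m and y of vice_mid in the frame of box between -0.134 and 0.134 m and z of each of vice_mid, tin_mid in the frame of box below 0.045 m and x of tin_mid in the frame of box between -0.074 and 0.074 m and y of tin_mid in the frame of box between -0.134 and 0.134 m and linear speed of each of vice, tin below 0.03 m/s), for 0.2 s.
At the end, for the whole second after the job is handed in: The tray is shut (arm angle under 0.06 rad, still); the pin vice and the bit tin lie at rest inside the base under it (centres within its walls and under 45 mm above the desk); both spires stand in the tray (tilt under 0.35 rad) and the jar stands in the compartment (tilt under 0.2 rad) (value of joint swing below 0.06 rad and velocity of joint swing between -0.1 and 0.1 rad/s and x of vice_mid in the frame of box between -0.074 and 0.074 m and y of vice_mid in the frame of box between -0.134 and 0.134 m and z of each of vice_mid, tin_mid, jar in the frame of box below 0.045 m and x of tin_mid in the frame of box between -0.074 and 0.074 m and y of tin_mid in the frame of box between -0.134 and 0.134 m and linear speed of each of vice, tin below 0.03 m/s and x of spire_c in the frame of tray_floor between -0.076 and 0.076 m and y of spire_c in the frame of tray_floor between -0.137 and 0.137 m and z of each of spire_c, spire_d in the frame of tray_floor below 0.02 m and angle between each of spire_c, spire_d's own z axis and vertical below 0.35 rad and x of spire_d in the frame of tray_floor between -0.076 and 0.076 m and y of spire_d in the frame of tray_floor between -0.137 and 0.137 m and x of jar in the frame of box between -0.074 and 0.074 m and y of jar in the frame of box between -0.134 and 0.134 m and angle between jar's own z axis and vertical below 0.2 rad); the robot touches nothing.
It fails at once if the tray is let drop or flung (arms faster than 3.5 rad/s, about 0.3 m/s) (velocity of joint swing above 3.5 rad/s or velocity of joint swing below -3.5 rad/s).
It fails at once if a thing on the mat that is not to be packed is moved more than 30 mm or knocked over (distance of any of spire_a, spire_b, putty_pot, sculpt_tool from where it was at the start of the episode above 0.03 m or angle between any of spire_a, spire_b, putty_pot's own z axis and vertical above 0.6 rad).
It fails at once if the jar is moved more than 30 mm or knocked over (distance of jar from where it was at the start of the episode above 0.03 m or angle between jar's own z axis and vertical above 0.6 rad).
It fails at once if a spire in the tray tips over (angle between any of spire_c, spire_d's own z axis and vertical above 0.6 rad).
It also fails if it takes over 72 s, if anything falls off the work surface, if the arm or the gripper's body presses on something with over 40 N, if the wrist force passes 120 N, or if a joint passes its speed limit or range.

## Robot

A 6-joint arm with a two-finger parallel gripper is mounted at the origin on the work surface. World frame = base frame: x ahead of the robot, y to its left, z up, the work surface at z = 0. Lengths are in m, angles in rad, forces in N, time in s.
With the tool pointing down it reaches from about 0.4 to 0.825 m from the base axis. Payload 7 kg.
Tool frame: the origin (TCP) lies between the finger pads; the fingertips stand 11 mm ahead of it and the grasp point (between the pads) lies 8 mm behind it; x points along the fingers, z is the direction in which the jaws open and shut, and the axes are right-handed (so a half turn about x gives the same grasp; the last joint's range is limited). The gripper opens to 88 mm and grips with 3 to 60 N. Pads are 19 mm wide; open, the fingers measure 130 mm over their backs; the gripper's body (78 mm by 193 mm) begins 47 mm behind the grasp point.
Start: joints at [1.627, 0.359, 0.012, 0, -1.224, -0.288], TCP at [0.155, 0.657, 0.238] pointing down, gripper open.
Joint ranges: [-3.07, 3.07], [-1.43, 2.12], [-1.02, 1.25], [-3.03, 1.67], [-3.05, -0], [-3.03, 3.03]. Speed limits (rad/s): [2.39, 2.39, 3.01, 3.14, 3.14, 3.14].

## Interface

Orientations are given as [roll, pitch, yaw] about the fixed x, y, z axes, in that order (R = Rz(yaw) Ry(pitch) Rx(roll)).
In Python, from station import arm gives the robot as it stands.
- The arm moves only by the tool jog_arm, never from a script. Its argument "motion" is a list of rows, each an object of numbers: "dx", "dy", "dz": the shift along the tool's x, y, z in m; "twist": the turn about the tool's x in degrees. In form: [{"dx": .., "dy": .., "dz": .., "twist": ..}, ...]. A call has 1 to 20 rows; each row is the pose to reach, as a shift and turn from the pose commanded when the call began, along the tool's axes at that moment; what a row does not reach only later rows make up. A row lasts 1/12 s, in which the tool goes at most 41.7 mm and 7.16 degrees, less where a joint would pass 70% of its speed; a pose out of reach is approached as far as the arm can. A call with a gripper value outside its range is refused whole. "gripper" is the finger opening in m, from 0 to 0.0876, set as the call begins (left out, the last holds). The fingers move at their own pace and stop on an object; "newtons" is the grip in N (left out, the last holds). Time passes only in rows, so rows that repeat a pose let the fingers close. It gives the time, the measured TCP pose, the force and the opening at its end, in the units of the state.
- arm.get_state(): the state, without advancing time (a new reading comes with each control period).
- arm.grab_frame(name): name is "scene" or "top" or "wrist"; returns the picture (400x640x3 uint8, red, green, blue); there is no depth.
- arm.camera_model(name): a dict with "camera_matrix" (3x3 intrinsics, pixels), "eye" and "attitude" of the camera in the world. Camera axes: x right, y down, z forward; pixel columns grow to the right and rows downward; lengths in m; the calibration is good to about 2 mm. A picture is of the moment at which its call begins: read the wrist's pose just before it. camera_model takes no time and is no camera call; for the wrist camera it gives the pose at the moment of the call.
- arm.job_done(): hands the job in, once; it reports no verdict.
The state is a dict: "t": time; "q": joint angles; "qd": joint speeds; "joint_efforts": joint torques, N m; "eef_pos": TCP position; "ee_rot": TCP orientation; "force": force on the tool from outside, world axes, zero at the start; "moment": the same for the moment, N m; "width": finger opening in m.
Only numpy, scipy, OpenCV 4.12 (cv2) and the standard library are available. Lean on these libraries where they do the work, as an engineer would, in place of code of your own. Each camera call takes 0.05 s, during which the arm holds its last target.

## Working session

There is one attempt and no reset: what is moved stays moved. The work goes in short steps, Python scripts to look and compute and a tool call to move; the robot and the scene stay as the last step left them, time stands still between calls to the robot, and variables do not carry over. Pictures are saved under pics/ and viewed, and the job is handed in when it is done.

Besides the shell and the picture viewer there is one more tool, called after "Emit:" by a JSON object that holds its "method" and its "body". jog_arm: Moves the arm, as the interface text tells. Its arguments: {"type":"object","properties":{"motion":{"type":"array"},"gripper":{"type":"number"},"newtons":{"type":"number"}},"required":["motion"]}

```bash
ls; mkdir -p pics; python3 - <<'E'
from station import arm
import cv2
for n in ["scene","top"]:
    im=arm.grab_frame(n); cv2.imwrite(f"pics/{n}0.png",im[:,:,::-1])
    print(n,arm.camera_model(n))
print(arm.camera_model("wrist"))
print(arm.get_state())
E
```

```text
pics
scene {'camera_matrix': array([[420.20688541,   0.        , 307.88301306],
       [  0.        , 420.20688541, 195.60031287],
       [  0.        ,   0.        ,   1.        ]]), 'eye': array([1.14235437, 0.17676552, 1.0292637 ]), 'attitude': array([-2.58649735e+00, -3.79876002e-04,  1.90380669e+00])}
top {'camera_matrix': array([[380.98089116,   0.        , 320.55956393],
       [  0.        , 380.98089116, 200.01935313],
       [  0.        ,   0.        ,   1.        ]]), 'eye': array([ 0.42184456, -0.00419574,  0.86719395]), 'attitude': array([-2.93513667,  0.00316492, -1.47193326])}
{'camera_matrix': array([[315.60825587,   0.        , 316.53804846],
       [  0.        , 315.60825587, 197.19004333],
       [  0.        ,   0.        ,   1.        ]]), 'eye': array([0.21956531, 0.64207421, 0.38277836]), 'attitude': array([ 2.88930432e+00,  2.72032610e-04, -1.80199874e+00])}
{'t': 0.1, 'q': array([ 1.62709561e+00,  3.59321350e-01,  1.11416264e-02, -3.41287124e-04,
       -1.22413397e+00, -2.88090810e-01]), 'qd': array([ 2.24886362e-04, -1.69177179e-03,  1.03868965e-03,  8.77624937e-06,
       -3.87773899e-04,  1.30847400e-03]), 'joint_efforts': array([-2.15592001e-03, -5.84160054e+01,  2.93751240e+01,  7.01556042e+00,
        1.01842088e-02, -4.93862819e-05]), 'eef_pos': array([0.15498623, 0.65650976, 0.23670269]), 'ee_rot': array([ 0.07973757,  1.5692454 , -1.72296648]), 'force': array([-0.34603144, -0.01257501,  0.37062489]), 'moment': array([-0.01221601, -0.0143086 ,  0.04285245]), 'width': 0.08745261865985232}
```

View pics/scene0.png

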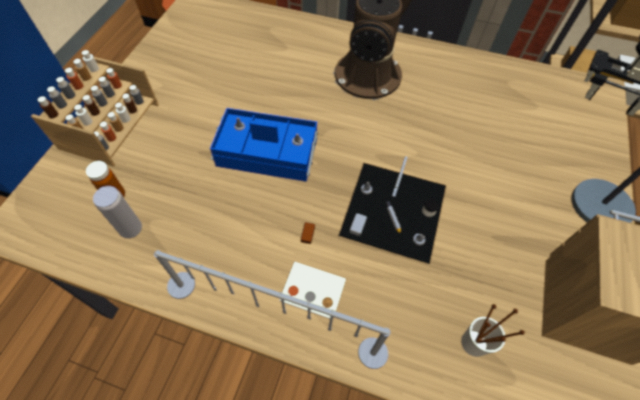

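View pics/top0.png

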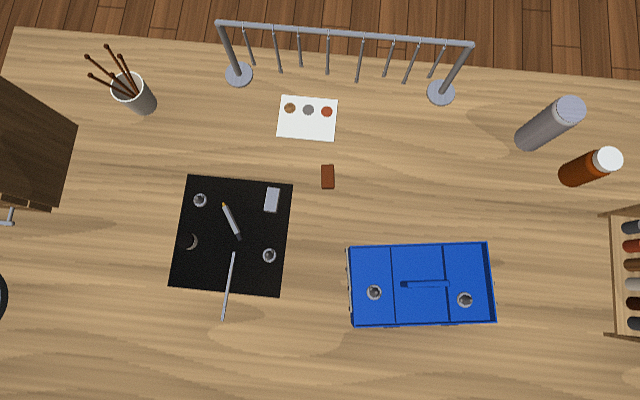

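```bash
python3 - <<'E'
import cv2
t=cv2.imread("pics/top0.png"); s=cv2.imread("pics/scene0.png")
cv2.imwrite("pics/a1.png",cv2.resize(t[225:345,335:510],None,fx=4.5,fy=4.5,interpolation=cv2.INTER_CUBIC))
cv2.imwrite("pics/a2.png",cv2.resize(s[100:190,200:330],None,fx=6,fy=6,interpolation=cv2.INTER_CUBIC))
cv2.imwrite("pics/a3.png",cv2.resize(t[165:330,155:345],None,fx=3.6,fy=3.6,interpolation=cv2.INTER_CUBIC))
E
```

```text
(no output)
```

View pics/a1.png

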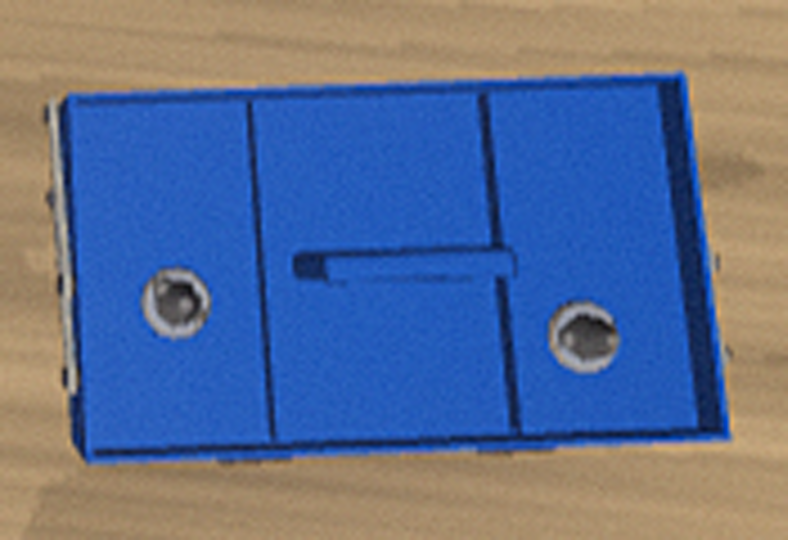

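View pics/a2.png

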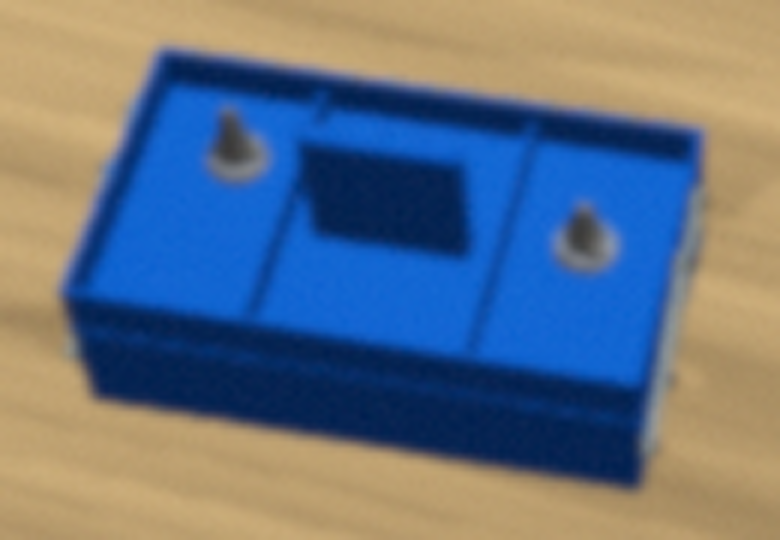

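View pics/a3.png

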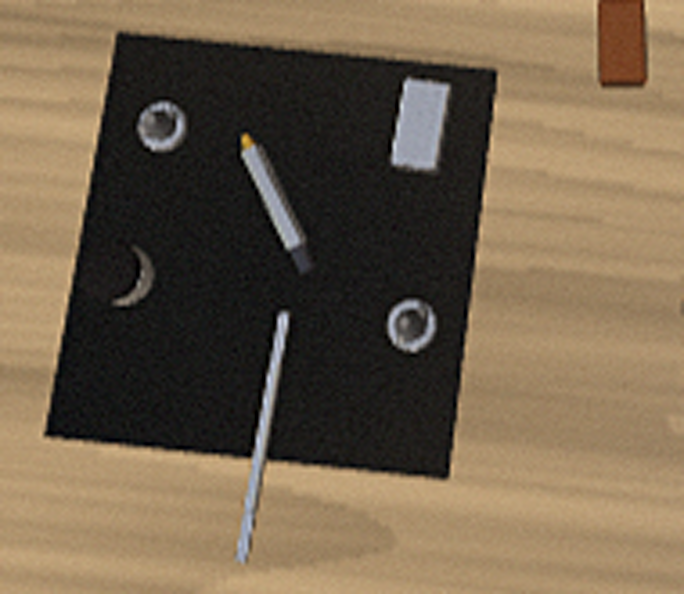

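```bash
cat > h.py <<'E'
import numpy as np, cv2
from scipy.spatial.transform import Rotation as R
from station import arm
def cam(n):
    m=arm.camera_model(n); return m["camera_matrix"],np.array(m["eye"]),R.from_euler('xyz',m["attitude"]).as_matrix()
def cast(n,uv,z,c=None):
    K,e,A=c or cam(n); uv=np.atleast_2d(np.array(uv,float))
    d=(A@np.linalg.inv(K)@np.c_[uv,np.ones(len(uv))].T).T
    return e+d*((z-e[2])/d[:,2])[:,None]
def proj(n,P,c=None):
    K,e,A=c or cam(n); q=K@A.T@(np.atleast_2d(P)-e).T; return (q[:2]/q[2]).T
def tool():
    s=arm.get_state(); return np.array(s["eef_pos"]),R.from_euler('xyz',s["ee_rot"]).as_matrix(),s
E
python3 - <<'E'
from h import *
np.set_printoptions(precision=4,suppress=True)
t=cv2.imread("pics/top0.png"); hsv=cv2.cvtColor(t,cv2.COLOR_BGR2HSV)
f=lambda p,k,o:np.array(p)/k+np.array(o)-0.4
C=f([(68,95),(684,75),(730,440),(85,462)],4.5,(335,225))
P=cast("top",C,.088); print("rim",P, [np.linalg.norm(P[i]-P[(i+1)%4]) for i in range(4)],P.mean(0))
v=P[0]-P[1]+P[3]-P[2]; print("box yaw from y", np.degrees(np.arctan2(-v[0],v[1])))
# scene rim corners
Cs=f([(163,50),(703,130),(640,388),(65,295)],6,(200,100)); Ps=cast("scene",Cs,.088); print("scene rim",Ps,Ps.mean(0))
# mat items
g=t[165:330,155:300].copy(); h=cv2.cvtColor(g,cv2.COLOR_BGR2HSV)
m=((h[:,:,2]>110)&(h[:,:,1]<90)).astype(np.uint8)
n,l,st,ce=cv2.connectedComponentsWithStats(m)
for i in range(1,n):
    if st[i,4]>20:
        pts=np.argwhere(l==i)[:,::-1].astype(np.float32)+[155,165]
        r=cv2.minAreaRect(pts.astype(np.float32)); print(st[i,4],r, cast("top",cv2.boxPoints(r),.023)[:,:2].tolist())
print("vice ends",cast("top",f([(247,137),(304,268)],3.6,(155,165)),.009))
print("tin top",cast("top",f([(405,78),(450,84),(437,170),(391,164)],3.6,(155,165)),.023))
print("handle", proj("top",[0,0,0]))
p,A,s=tool(); print("tool",p,A)
E
```

```text
rim [[ 0.4952 -0.0541  0.088 ]
 [ 0.5316 -0.3313  0.088 ]
 [ 0.3746 -0.3527  0.088 ]
 [ 0.3377 -0.0747  0.088 ]] [np.float64(0.2795375561930358), np.float64(0.15854371523117847), np.float64(0.28048385293358585), np.float64(0.15878143637369757)] [ 0.4348 -0.2032  0.088 ]
box yaw from y 7.526000071172716
scene rim [[ 0.3758 -0.3478  0.088 ]
 [ 0.3373 -0.0735  0.088 ]
 [ 0.4958 -0.0512  0.088 ]
 [ 0.5334 -0.3254  0.088 ]] [ 0.4356 -0.1995  0.088 ]
304 ((271.189208984375, 198.8648681640625), (12.494322776794434, 24.331050872802734), 9.462323188781738) [[0.5623294566401904, 0.14267347069427935], [0.6184594297673577, 0.14079320987893182], [0.6164269652498022, 0.11220238137449064], [0.5603924056311993, 0.11445428872119964]]
69 ((199.50003051757812, 199.50001525878906), (11.31370735168457, 12.727920532226562), 45.0) [[0.5687817537325629, 0.30814574403720874], [0.5914910590305064, 0.2912455880645265], [0.5748544272930226, 0.27013328821599897], [0.5523269688379353, 0.28706072330793087]]
130 ((229.66177368164062, 219.39706420898438), (30.013608932495117, 4.185732841491699), 64.65382385253906) [
[... 263 characters left out ...]
23330079, 0.10501468688776465], [0.44972832557311637, 0.10152745295413339], [0.44713675742532066, 0.12769382710975274]]
212 ((227.14633178710938, 286.5255432128906), (3.3462021350860596, 70.37969207763672), 9.904183387756348) [[0.3153475338752406, 0.20380511089343661], [0.4628231761153246, 0.19961715869558114], [0.4622912792541215, 0.1922028274430991], [0.31488225107362733, 0.1966538194461882]]
vice ends [[0.5723 0.2385 0.009 ]
 [0.493  0.1903 0.009 ]]
tin top [[0.6175 0.1405 0.023 ]
 [0.6164 0.1116 0.023 ]
 [0.5607 0.113  0.023 ]
 [0.5616 0.1422 0.023 ]]
handle [[299.0537 493.7701]]
tool [0.155  0.6565 0.2367] [[-0.0002  0.9732 -0.2298]
 [-0.0015 -0.2298 -0.9732]
 [-1.      0.0001  0.0015]]
```

Emit:
{"method": "jog_arm", "body": {"motion": [{"dy": 0.43, "dz": 0.317, "twist": 69}, {"dy": 0.43, "dz": 0.317, "twist": 69}, {"dy": 0.43, "dz": 0.317, "twist": 69}, {"dy": 0.43, "dz": 0.317, "twist": 69}, {"dy": 0.43, "dz": 0.317, "twist": 69}, {"dy": 0.43, "dz": 0.317, "twist": 69}, {"dy": 0.43, "dz": 0.317, "twist": 69}, {"dy": 0.43, "dz": 0.317, "twist": 69}, {"dy": 0.43, "dz": 0.317, "twist": 69}, {"dy": 0.43, "dz": 0.317, "twist": 69}, {"dy": 0.43, "dz": 0.317, "twist": 69}, {"dy": 0.43, "dz": 0.317, "twist": 69}, {"dy": 0.43, "dz": 0.317, "twist": 69}, {"dy": 0.43, "dz": 0.317, "twist": 69}], "gripper": 0.05}}

```text
invalid input
```

```bash
cat > go.py <<'E'
# shift in tool axes needed to bring TCP to a world point, and twist for yaw of tool z (deg)
from h import *
np.set_printoptions(precision=4,suppress=True)
def need(P,yaw=None):
    p,A,s=tool(); d=A.T@(np.array(P)-p); y=np.degrees(np.arctan2(A[1,2],A[0,2]))
    tw=None if yaw is None else -((yaw-y+180)%360-180)
    print("need dx,dy,dz",d.round(4),"twist",tw,"| tcp",p,"yaw",round(y,2),"q6",s["q"][5].round(2),"F",s["force"],"w",s["width"],"t",s["t"])
E
python3 - <<'E'
from go import *
need([.435,-.2015,.23],-172.3)
E
```

```text
need dx,dy,dz [0.008  0.4697 0.7707] twist 69.0126603170714 | tcp [0.155  0.6565 0.2367] yaw -103.29 q6 -0.29 F [-0.346  -0.0126  0.3706] w 0.08745261865985232 t 0.1
```

Emit:
{"method": "jog_arm", "body": {"motion": [{"dx": 0, "dy": 0.43, "dz": 0.317, "twist": 69}, {"dx": 0, "dy": 0.43, "dz": 0.317, "twist": 69}, {"dx": 0, "dy": 0.43, "dz": 0.317, "twist": 69}, {"dx": 0, "dy": 0.43, "dz": 0.317, "twist": 69}, {"dx": 0, "dy": 0.43, "dz": 0.317, "twist": 69}, {"dx": 0, "dy": 0.43, "dz": 0.317, "twist": 69}, {"dx": 0, "dy": 0.43, "dz": 0.317, "twist": 69}, {"dx": 0, "dy": 0.43, "dz": 0.317, "twist": 69}, {"dx": 0, "dy": 0.43, "dz": 0.317, "twist": 69}, {"dx": 0, "dy": 0.43, "dz": 0.317, "twist": 69}, {"dx": 0, "dy": 0.43, "dz": 0.317, "twist": 69}, {"dx": 0, "dy": 0.43, "dz": 0.317, "twist": 69}, {"dx": 0, "dy": 0.43, "dz": 0.317, "twist": 69}, {"dx": 0, "dy": 0.43, "dz": 0.317, "twist": 69}], "gripper": 0.05}}

```text
t: 1.27
eef_pos: [0.5032, 0.2454, 0.2371]
ee_rot: [1.098, 1.569, -1.913]
force: [-0.5, 1.4, 0.5]
width: 0.0501
```

```bash
python3 - <<'E'
from go import *
need([.435,-.2015,.23],-172.3)
E
```

```text
need dx,dy,dz [0.0077 0.4342 0.1258] twist -0.22296560668664256 | tcp [0.5032 0.2454 0.2371] yaw -172.52 q6 -0.67 F [-0.4965  1.3574  0.4768] w 0.05006236131777787 t 1.2667
```

```bash
python3 - <<'E'
from go import *
import pickle
c=cam("wrist"); im=arm.grab_frame("wrist")[:,:,::-1]; cv2.imwrite("pics/w1.png",im); pickle.dump(c,open("w1.pkl","wb"))
print(c[1],arm.get_state()["q"])
E
```

```text
[0.5115 0.18   0.3832] [ 0.8071  0.1705 -0.2461  0.     -1.1552 -0.6769]
```

View pics/w1.png

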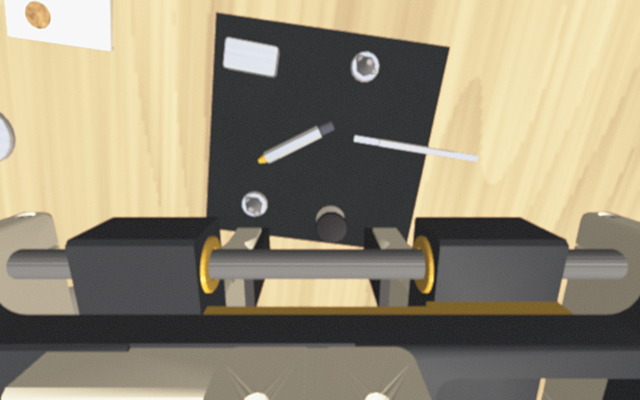

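```bash
python3 - <<'E'
from go import *
import pickle
c=pickle.load(open("w1.pkl","rb")); im=cv2.imread("pics/w1.png"); 
g=im[30:175,215:345]; cv2.imwrite("pics/w1c.png",cv2.resize(g,None,fx=4,fy=4,interpolation=cv2.INTER_CUBIC))
h=cv2.cvtColor(im,cv2.COLOR_BGR2HSV); m=np.zeros(im.shape[:2],np.uint8); m[30:175,215:345]=1
mm=((h[:,:,2]>110)).astype(np.uint8)*m
n,l,st,ce=cv2.connectedComponentsWithStats(mm)
for i in range(1,n):
    if st[i,4]>60:
        pts=np.argwhere(l==i)[:,::-1].astype(np.float32); r=cv2.minAreaRect(pts)
        b=cv2.boxPoints(r); z=.023 if r[0][1]<90 else .012
        P=cast("wrist",b,z,c)[:,:2]; print(st[i],r); print(P, P.mean(0),[np.linalg.norm(P[k]-P[k-1]) for k in range(4)])
E
```

```text
[ 223   37   56   40 1741] ((250.2494659423828, 56.69037628173828), (56.694969177246094, 31.8558349609375), 10.784297943115234)
[[0.6205 0.1437]
 [0.616  0.1124]
 [0.5575 0.1149]
 [0.5606 0.1465]] [0.5886 0.1294] [np.float64(0.05992466498299424), np.float64(0.03159005752388285), np.float64(0.05858465253475617), np.float64(0.03173510823027337)]
[258 125  75  39 906] ((294.7857971191406, 143.5797882080078), (12.961811065673828, 82.2778091430664), 62.987335205078125)
[[0.5768 0.2354]
 [0.4973 0.1819]
 [0.4888 0.1938]
 [0.5687 0.2481]] [0.5329 0.2148] [np.float64(0.015080411763644936), np.float64(0.09577996576430937), np.float64(0.014645212137205382), np.float64(0.0966518145564315)]
```

View pics/w1c.png

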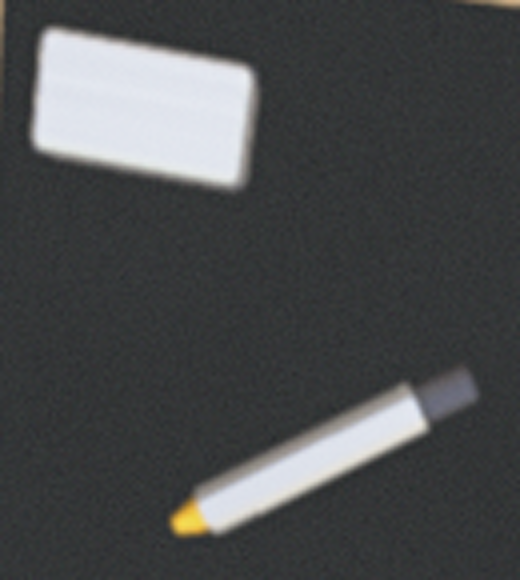

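Emit:
{"method": "jog_arm", "body": {"motion": [{"dx": 0, "dy": 0.434, "dz": 0.126, "twist": 0}, {"dx": 0, "dy": 0.434, "dz": 0.126, "twist": 0}, {"dx": 0, "dy": 0.434, "dz": 0.126, "twist": 0}, {"dx": 0, "dy": 0.434, "dz": 0.126, "twist": 0}, {"dx": 0, "dy": 0.434, "dz": 0.126, "twist": 0}, {"dx": 0, "dy": 0.434, "dz": 0.126, "twist": 0}, {"dx": 0, "dy": 0.434, "dz": 0.126, "twist": 0}, {"dx": 0, "dy": 0.434, "dz": 0.126, "twist": 0}, {"dx": 0, "dy": 0.434, "dz": 0.126, "twist": 0}, {"dx": 0, "dy": 0.434, "dz": 0.126, "twist": 0}, {"dx": 0, "dy": 0.434, "dz": 0.126, "twist": 0}, {"dx": 0, "dy": 0.434, "dz": 0.126, "twist": 0}, {"dx": 0, "dy": 0.434, "dz": 0.126, "twist": 0}]}}

```text
t: 2.4
eef_pos: [0.4336, -0.1983, 0.2372]
ee_rot: [-0.451, 1.57, 2.822]
force: [0.7, 0.7, 0.5]
width: 0.0498
```

```bash
python3 - <<'E'
from go import *
import pickle
need([.435,-.2015,.113],-172.3)
c=cam("wrist"); im=arm.grab_frame("wrist")[:,:,::-1]; cv2.imwrite("pics/w2.png",im); pickle.dump(c,open("w2.pkl","wb"))
E
```

```text
need dx,dy,dz [ 0.1242  0.0034 -0.0011] twist -0.17289742312462408 | tcp [ 0.4336 -0.1983  0.2372] yaw -172.47 q6 0.15 F [0.7194 0.6958 0.5065] w 0.049843461099012415 t 2.4
```

View pics/w2.png

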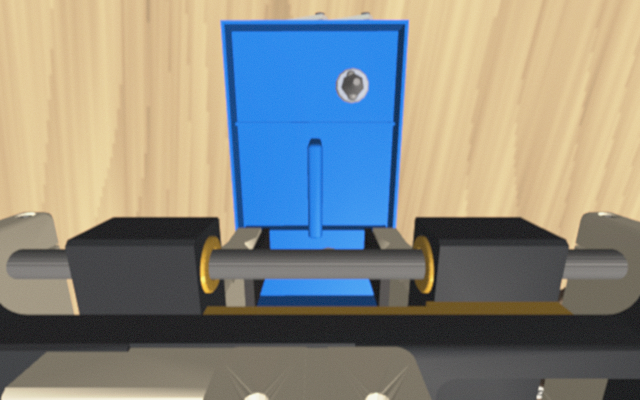

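```bash
python3 - <<'E'
from go import *
import pickle
c=pickle.load(open("w2.pkl","rb")); p,A,s=tool()
P=cast("wrist",[(308.5,147),(321.5,147),(308,236),(323,236)],.135,c); print(P); print("in tool",(P-p)@A)
E
```

```text
[[ 0.4449 -0.2393  0.135 ]
 [ 0.4349 -0.2406  0.135 ]
 [ 0.4361 -0.1657  0.135 ]
 [ 0.4236 -0.1673  0.135 ]]
in tool [[ 0.1023  0.0431 -0.0054]
 [ 0.1023  0.0431  0.0048]
 [ 0.1023 -0.031  -0.0063]
 [ 0.1023 -0.0311  0.0062]]
```

Emit:
{"method": "jog_arm", "body": {"motion": [{"dx": 0.09, "dy": 0.004, "dz": 0, "twist": 0}, {"dx": 0.09, "dy": 0.004, "dz": 0, "twist": 0}, {"dx": 0.09, "dy": 0.004, "dz": 0, "twist": 0}, {"dx": 0.11, "dy": 0.004, "dz": 0, "twist": 0}, {"dx": 0.124, "dy": 0.004, "dz": 0, "twist": 0}, {"dx": 0.124, "dy": 0.004, "dz": 0, "twist": 0}]}}

```text
t: 2.95
eef_pos: [0.4339, -0.1999, 0.1122]
ee_rot: [-0.23, 1.567, 3.049]
force: [-0.3, 0.3, 0.5]
width: 0.0501
```

Emit:
{"method": "jog_arm", "body": {"motion": [{"dx": 0, "dy": 0, "dz": 0, "twist": 0}, {"dx": 0, "dy": 0, "dz": 0, "twist": 0}, {"dx": 0, "dy": 0, "dz": 0, "twist": 0}, {"dx": 0, "dy": 0, "dz": 0, "twist": 0}, {"dx": 0, "dy": 0, "dz": 0, "twist": 0}, {"dx": 0, "dy": 0, "dz": 0, "twist": 0}, {"dx": 0, "dy": 0, "dz": 0, "twist": 0}, {"dx": 0, "dy": 0, "dz": 0, "twist": 0}], "gripper": 0.0, "newtons": 25}}

```text
t: 3.62
eef_pos: [0.4355, -0.2014, 0.114]
ee_rot: [2.953, 1.569, -0.053]
force: [1.4, 1.6, 2.0]
width: 0.0116
```

```bash
python3 - <<'E'
from go import *
need([.435,-.2015,.113],-172.3)
a=np.radians(62)
# tool: z axis ~ -box x ; dx = -up, dz=-shift
for q in np.arange(0.1,2.01,0.1):
    print(round(q,2), "dx",round(-.09*(np.cos(q-a)-np.cos(a)),4),"dz",round(-.09*(np.sin(q-a)+np.sin(a)),4))
q=1.99;print( "dx",round(-.09*(np.cos(q-a)-np.cos(a)),4),"dz",round(-.09*(np.sin(q-a)+np.sin(a)),4))
E
```

```text
need dx,dy,dz [0.001  0.0001 0.0005] twist 0.021076760775827097 | tcp [ 0.4355 -0.2014  0.114 ] yaw -172.28 q6 0.16 F [1.4268 1.5951 1.9866] w 0.0116265077078219 t 3.6167
0.1 dx -0.0077 dz -0.0046
0.2 dx -0.0149 dz -0.01
0.3 dx -0.0216 dz -0.016
0.4 dx -0.0276 dz -0.0227
0.5 dx -0.0329 dz -0.03
0.6 dx -0.0375 dz -0.0377
0.7 dx -0.0413 dz -0.0459
0.8 dx -0.0442 dz -0.0544
0.9 dx -0.0463 dz -0.0632
1.0 dx -0.0474 dz -0.0721
1.1 dx -0.0477 dz -0.0811
1.2 dx -0.0471 dz -0.0901
1.3 dx -0.0456 dz -0.0989
1.4 dx -0.0432 dz -0.1076
1.5 dx -0.04 dz -0.116
1.6 dx -0.0359 dz -0.124
1.7 dx -0.0311 dz -0.1316
1.8 dx -0.0255 dz -0.1387
1.9 dx -0.0193 dz -0.1451
2.0 dx -0.0124 dz -0.151
dx -0.0131 dz -0.1504
```

```bash
python3 - <<'E'
import numpy as np
a=np.radians(62)
f=lambda q:(-90*(np.cos(q-a)-np.cos(a)),-90*(np.sin(q-a)+np.sin(a)))
for q in [.02,.05]+list(np.arange(.1,1.0,.05)): print(round(q,2),np.round(f(q),1))
print()
b=np.array(f(.95))
for q in list(np.arange(1.0,1.9,.05))+[1.93,1.97,1.99]: print(round(q,2),np.round(np.array(f(q))-b,1))
E
```

```text
0.02 [-1.6 -0.9]
0.05 [-3.9 -2.2]
0.1 [-7.7 -4.6]
0.15 [-11.4  -7.2]
0.2 [-14.9 -10. ]
0.25 [-18.3 -12.9]
0.3 [-21.6 -16. ]
0.35 [-24.7 -19.3]
0.4 [-27.6 -22.7]
0.45 [-30.4 -26.3]
0.5 [-32.9 -30. ]
0.55 [-35.3 -33.8]
0.6 [-37.5 -37.7]
0.65 [-39.5 -41.8]
0.7 [-41.3 -45.9]
0.75 [-42.8 -50.1]
0.8 [-44.2 -54.4]
0.85 [-45.3 -58.8]
0.9 [-46.3 -63.2]
0.95 [-47.  -67.6]

1.0 [-0.5 -4.5]
1.05 [-0.7 -9. ]
1.1 [ -0.8 -13.5]
1.15 [ -0.6 -18. ]
1.2 [ -0.2 -22.4]
1.25 [  0.5 -26.9]
1.3 [  1.3 -31.3]
1.35 [  2.4 -35.7]
1.4 [  3.7 -40. ]
1.45 [  5.2 -44.2]
1.5 [  7.  -48.4]
1.55 [  8.9 -52.4]
1.6 [ 11.  -56.4]
1.65 [ 13.3 -60.3]
1.7 [ 15.9 -64. ]
1.75 [ 18.6 -67.6]
1.8 [ 21.4 -71.1]
1.85 [ 24.5 -74.4]
1.93 [ 29.7 -79.3]
1.97 [ 32.4 -81.7]
1.99 [ 33.8 -82.8]
```

Emit:
{"method": "jog_arm", "body": {"motion": [{"dx": -0.0016, "dy": 0, "dz": -0.0009, "twist": 0}, {"dx": -0.0039, "dy": 0, "dz": -0.0022, "twist": 0}, {"dx": -0.0077, "dy": 0, "dz": -0.0046, "twist": 0}, {"dx": -0.0114, "dy": 0, "dz": -0.0072, "twist": 0}, {"dx": -0.0149, "dy": 0, "dz": -0.01, "twist": 0}, {"dx": -0.0183, "dy": 0, "dz": -0.0129, "twist": 0}, {"dx": -0.0216, "dy": 0, "dz": -0.016, "twist": 0}, {"dx": -0.0247, "dy": 0, "dz": -0.0193, "twist": 0}, {"dx": -0.0276, "dy": 0, "dz": -0.0227, "twist": 0}, {"dx": -0.0304, "dy": 0, "dz": -0.0263, "twist": 0}, {"dx": -0.0329, "dy": 0, "dz": -0.03, "twist": 0}], "gripper": 0.0, "newtons": 30}}

```text
t: 4.53
eef_pos: [0.4643, -0.1973, 0.1465]
ee_rot: [-0.14, 1.57, 3.136]
force: [2.9, -3.4, -10.1]
width: 0.0118
```

```bash
python3 - <<'E'
from go import *
need([.435,-.2015,.113],-172.3)
cv2.imwrite("pics/t3.png",cv2.resize(arm.grab_frame("scene")[60:220,170:370,::-1],None,fx=3.5,fy=3.5))
E
```

```text
need dx,dy,dz [0.0335 0.0002 0.0295] twist 0.00893944765704191 | tcp [ 0.4643 -0.1973  0.1465] yaw -172.29 q6 0.15 F [  2.9493  -3.4154 -10.0883] w 0.011788607411670761 t 4.5333
```

View pics/t3.png

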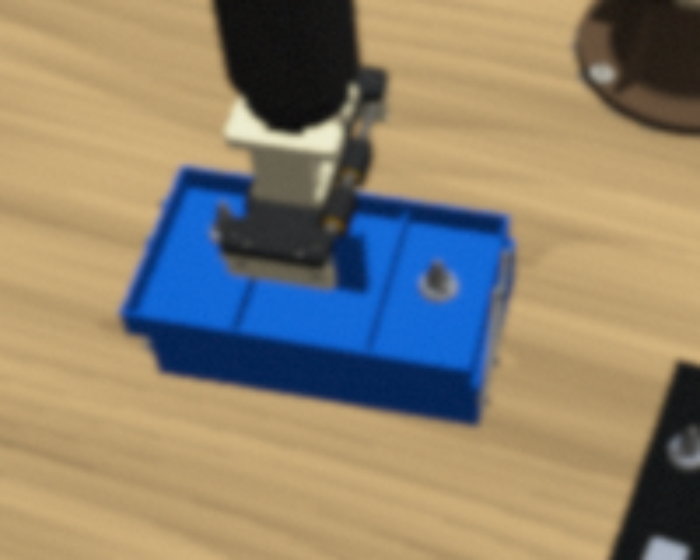

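Emit:
{"method": "jog_arm", "body": {"motion": [{"dx": -0.0024, "dy": 0, "dz": -0.0038, "twist": 0}, {"dx": -0.0046, "dy": 0, "dz": -0.0077, "twist": 0}, {"dx": -0.0066, "dy": 0, "dz": -0.0118, "twist": 0}, {"dx": -0.0084, "dy": 0, "dz": -0.0159, "twist": 0}, {"dx": -0.0099, "dy": 0, "dz": -0.0201, "twist": 0}, {"dx": -0.0113, "dy": 0, "dz": -0.0244, "twist": 0}, {"dx": -0.0124, "dy": 0, "dz": -0.0288, "twist": 0}, {"dx": -0.0134, "dy": 0, "dz": -0.0332, "twist": 0}, {"dx": -0.0141, "dy": 0, "dz": -0.0376, "twist": 0}]}}

```text
t: 5.33
eef_pos: [0.5022, -0.1922, 0.161]
ee_rot: [2.248, 1.571, -0.758]
force: [-0.6, -1.7, -1.8]
width: 0.0118
```

Emit:
{"method": "jog_arm", "body": {"motion": [{"dx": -0.0005, "dy": 0, "dz": -0.0045, "twist": 0}, {"dx": -0.0007, "dy": 0, "dz": -0.009, "twist": 0}, {"dx": -0.0008, "dy": 0, "dz": -0.0135, "twist": 0}, {"dx": -0.0006, "dy": 0, "dz": -0.018, "twist": 0}, {"dx": -0.0002, "dy": 0, "dz": -0.0224, "twist": 0}, {"dx": 0.0005, "dy": 0, "dz": -0.0269, "twist": 0}, {"dx": 0.0013, "dy": 0, "dz": -0.0313, "twist": 0}, {"dx": 0.0024, "dy": 0, "dz": -0.0357, "twist": 0}, {"dx": 0.0037, "dy": 0, "dz": -0.04, "twist": 0}, {"dx": 0.0052, "dy": 0, "dz": -0.0442, "twist": 0}, {"dx": 0.007, "dy": 0, "dz": -0.0484, "twist": 0}, {"dx": 0.0089, "dy": 0, "dz": -0.0524, "twist": 0}, {"dx": 0.011, "dy": 0, "dz": -0.0564, "twist": 0}, {"dx": 0.0133, "dy": 0, "dz": -0.0603, "twist": 0}, {"dx": 0.0159, "dy": 0, "dz": -0.064, "twist": 0}, {"dx": 0.0186, "dy": 0, "dz": -0.0676, "twist": 0}, {"dx": 0.0214, "dy": 0, "dz": -0.0711, "twist": 0}, {"dx": 0.0245, "dy": 0, "dz": -0.0744, "twist": 0}, {"dx": 0.0297, "dy": 0, "dz": -0.0793, "twist": 0}, {"dx": 0.033, "dy": 0, "dz": -0.0822, "twist": 0}]}}

```text
t: 7.0
eef_pos: [0.5846, -0.1811, 0.1271]
ee_rot: [2.931, 1.569, -0.076]
force: [6.2, -1.6, 4.1]
width: 0.0119
```

```bash
python3 - <<'E'
from go import *
need([.435,-.2015,.113],-172.3)
cv2.imwrite("pics/t4.png",cv2.resize(arm.grab_frame("scene")[60:220,170:370,::-1],None,fx=3.5,fy=3.5))
cv2.imwrite("pics/t5.png",cv2.resize(arm.grab_frame("top")[190:350,320:520,::-1],None,fx=3.5,fy=3.5))
E
```

```text
need dx,dy,dz [0.0139 0.0001 0.151 ] twist 0.03185009375397385 | tcp [ 0.5846 -0.1811  0.1271] yaw -172.27 q6 0.12 F [ 6.1511 -1.5807  4.1125] w 0.01193553045972827 t 7.0
```

View pics/t4.png

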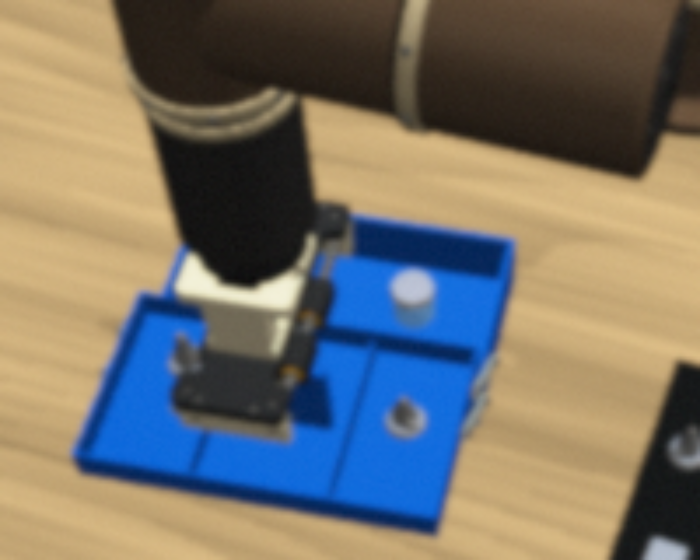

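View pics/t5.png

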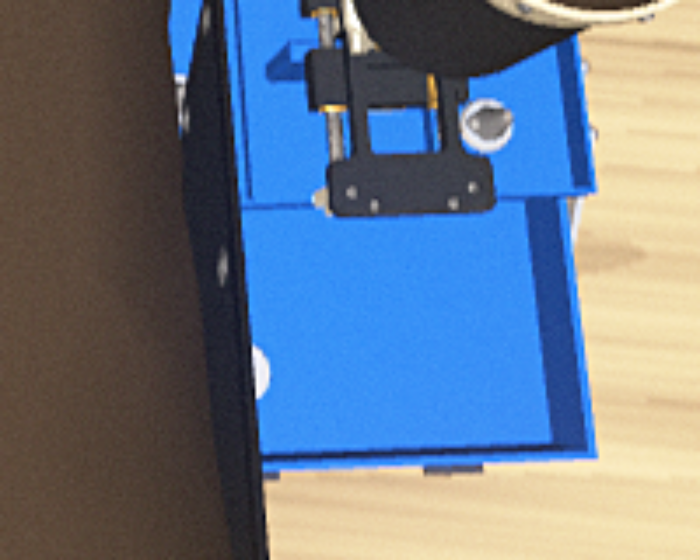

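Emit:
{"method": "jog_arm", "body": {"motion": [{"dx": 0, "dy": 0, "dz": 0, "twist": 0}, {"dx": 0, "dy": 0, "dz": 0, "twist": 0}, {"dx": 0, "dy": 0, "dz": 0, "twist": 0}, {"dx": 0, "dy": 0, "dz": 0, "twist": 0}, {"dx": -0.02, "dy": 0, "dz": 0, "twist": 0}, {"dx": -0.06, "dy": 0, "dz": 0, "twist": 0}, {"dx": -0.1, "dy": 0, "dz": 0, "twist": 0}], "gripper": 0.045}}

```text
t: 7.68
eef_pos: [0.5813, -0.1811, 0.2268]
ee_rot: [-0.205, 1.565, 3.071]
force: [0.3, 0.5, 1.8]
width: 0.0443
```

```bash
python3 - <<'E'
from go import *
need([.589,.128,.15],-92.3)
E
```

```text
need dx,dy,dz [ 0.0768 -0.3052 -0.0495] twist -79.99121325619285 | tcp [ 0.5813 -0.1811  0.2268] yaw -172.29 q6 0.12 F [0.2952 0.548  1.7614] w 0.04428829670703225 t 7.6833
```

Emit:
{"method": "jog_arm", "body": {"motion": [{"dx": 0, "dy": -0.305, "dz": -0.048, "twist": -80}, {"dx": 0, "dy": -0.305, "dz": -0.048, "twist": -80}, {"dx": 0, "dy": -0.305, "dz": -0.048, "twist": -80}, {"dx": 0, "dy": -0.305, "dz": -0.048, "twist": -80}, {"dx": 0, "dy": -0.305, "dz": -0.048, "twist": -80}, {"dx": 0, "dy": -0.305, "dz": -0.048, "twist": -80}, {"dx": 0, "dy": -0.305, "dz": -0.048, "twist": -80}, {"dx": 0, "dy": -0.305, "dz": -0.048, "twist": -80}, {"dx": 0, "dy": -0.305, "dz": -0.048, "twist": -80}, {"dx": 0, "dy": -0.305, "dz": -0.048, "twist": -80}, {"dx": 0, "dy": -0.305, "dz": -0.048, "twist": -80}, {"dx": 0, "dy": -0.305, "dz": -0.048, "twist": -80}, {"dx": 0, "dy": -0.305, "dz": -0.048, "twist": -80}], "gripper": 0.054}}

```text
t: 8.77
eef_pos: [0.5893, 0.1273, 0.2272]
ee_rot: [-1.215, 1.57, -2.827]
force: [0.3, -0.1, 0.4]
width: 0.0542
```

```bash
python3 - <<'E'
from go import *
import pickle
need([.589,.128,.016],-92.3)
c=cam("wrist"); im=arm.grab_frame("wrist")[:,:,::-1]; cv2.imwrite("pics/w5.png",im); pickle.dump(c,open("w5.pkl","wb"))
print("tin centre projects",proj("wrist",[.589,.128,.023],c))
cv2.imwrite("pics/t6.png",arm.grab_frame("scene")[:,:,::-1])
cv2.imwrite("pics/t7.png",arm.grab_frame("top")[:,:,::-1])
E
```

```text
need dx,dy,dz [ 0.2112 -0.0001 -0.0007] twist -0.09473557057555126 | tcp [0.5893 0.1273 0.2272] yaw -92.39 q6 0.99 F [ 0.3337 -0.1472  0.4226] w 0.054224305948072704 t 8.7667
tin centre projects [[316.9916 176.7252]]
```

View pics/w5.png

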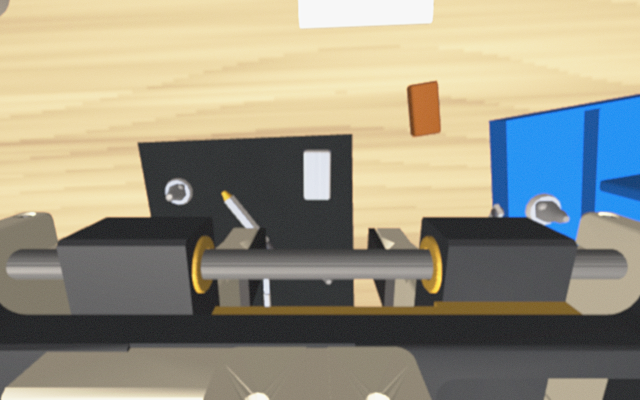

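View pics/t6.png

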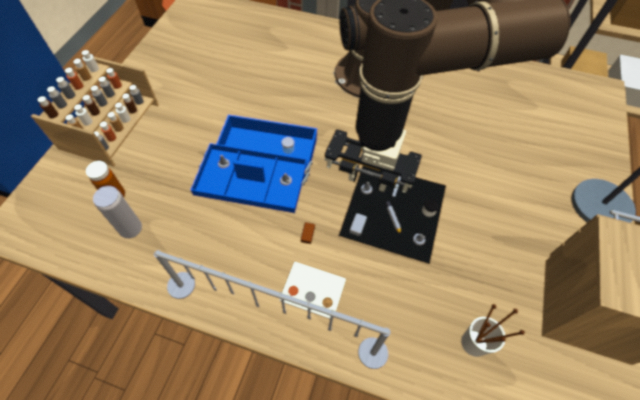

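View pics/t7.png

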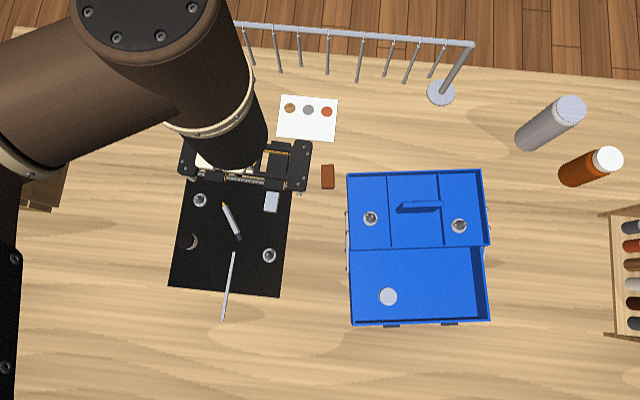

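Emit:
{"method": "jog_arm", "body": {"motion": [{"dx": 0.17, "dy": 0, "dz": 0, "twist": 0}, {"dx": 0.17, "dy": 0, "dz": 0, "twist": 0}, {"dx": 0.17, "dy": 0, "dz": 0, "twist": 0}, {"dx": 0.17, "dy": 0, "dz": 0, "twist": 0}, {"dx": 0.185, "dy": 0, "dz": 0, "twist": 0}, {"dx": 0.2, "dy": 0, "dz": 0, "twist": 0}, {"dx": 0.21, "dy": 0, "dz": 0, "twist": 0}, {"dx": 0.21, "dy": 0, "dz": 0, "twist": 0}]}}

```text
t: 9.58
eef_pos: [0.5892, 0.1269, 0.0159]
ee_rot: [-0.989, 1.568, -2.601]
force: [-0.3, -0.3, -0.3]
width: 0.0539
```

Emit:
{"method": "jog_arm", "body": {"motion": [{"dx": 0, "dy": 0, "dz": 0, "twist": 0}, {"dx": 0, "dy": 0, "dz": 0, "twist": 0}, {"dx": 0, "dy": 0, "dz": 0, "twist": 0}, {"dx": 0, "dy": 0, "dz": 0, "twist": 0}, {"dx": 0, "dy": 0, "dz": 0, "twist": 0}, {"dx": 0, "dy": 0, "dz": 0, "twist": 0}], "gripper": 0.0, "newtons": 25}}

```text
t: 10.08
eef_pos: [0.5902, 0.1277, 0.0185]
ee_rot: [2.025, 1.569, 0.415]
force: [-1.0, -0.5, 5.5]
width: 0.0301
```

```bash
python3 - <<'E'
from go import *
need([.589,.128,.016],-92.3)
jar=cast("top",[(388,297)],.041)[0]; print("jar",jar)
B=np.array([.435,-.2015]);y=np.radians(7.7); R2=np.array([[np.cos(y),-np.sin(y)],[np.sin(y),np.cos(y)]])
print("jar in box",R2.T@(jar[:2]-B))
for q in [(0,-.1),(0.0,-.09),(0,-.06),(0,-.03),(-.02,-.03),(-.02,-.095),(-.02,-.035)]: print(q,B+R2@np.array(q))
h=cast("top",[(352,322.5),(491,319)],.058); print(h)
E
```

```text
need dx,dy,dz [ 0.0025 -0.0012 -0.0003] twist 0.025251217294282924 | tcp [0.5902 0.1277 0.0185] yaw -92.27 q6 0.99 F [-1.0447 -0.5268  5.5141] w 0.030058829869551912 t 10.0833
jar [ 0.4004 -0.1462  0.041 ]
jar in box [-0.0269  0.0595]
(0, -0.1) [ 0.4484 -0.3006]
(0.0, -0.09) [ 0.4471 -0.2907]
(0, -0.06) [ 0.443 -0.261]
(0, -0.03) [ 0.439  -0.2312]
(-0.02, -0.03) [ 0.4192 -0.2339]
(-0.02, -0.095) [ 0.4279 -0.2983]
(-0.02, -0.035) [ 0.4199 -0.2389]
[[ 0.3434 -0.0736  0.058 ]
 [ 0.3782 -0.3543  0.058 ]]
```

Emit:
{"method": "jog_arm", "body": {"motion": [{"dx": -0.04, "dy": 0, "dz": 0, "twist": 0}, {"dx": -0.08, "dy": 0, "dz": 0, "twist": 0}, {"dx": -0.12, "dy": 0, "dz": 0, "twist": 0}, {"dx": -0.15, "dy": -0.01, "dz": 0.025, "twist": 0}, {"dx": -0.18, "dy": -0.152, "dz": 0.423, "twist": -10}, {"dx": -0.18, "dy": -0.152, "dz": 0.423, "twist": -10}, {"dx": -0.18, "dy": -0.152, "dz": 0.423, "twist": -10}, {"dx": -0.18, "dy": -0.152, "dz": 0.423, "twist": -10}, {"dx": -0.18, "dy": -0.152, "dz": 0.423, "twist": -10}, {"dx": -0.18, "dy": -0.152, "dz": 0.423, "twist": -10}, {"dx": -0.18, "dy": -0.152, "dz": 0.423, "twist": -10}, {"dx": -0.18, "dy": -0.152, "dz": 0.423, "twist": -10}, {"dx": -0.18, "dy": -0.152, "dz": 0.423, "twist": -10}, {"dx": -0.18, "dy": -0.152, "dz": 0.423, "twist": -10}, {"dx": -0.18, "dy": -0.152, "dz": 0.423, "twist": -10}, {"dx": -0.18, "dy": -0.152, "dz": 0.423, "twist": -10}]}}

```text
t: 11.42
eef_pos: [0.4196, -0.2913, 0.1977]
ee_rot: [1.619, 1.571, 0.179]
force: [0.0, -0.1, -0.4]
width: 0.0298
```

```bash
python3 - <<'E'
from go import *
need([.4216,-.2891,.0225],-82.3)
im=arm.grab_frame("scene")[:,:,::-1]; cv2.imwrite("pics/t8.png",cv2.resize(im[60:220,170:370],None,fx=3.5,fy=3.5))
E
```

```text
need dx,dy,dz [ 0.1752  0.0022 -0.0019] twist -0.23069198787334244 | tcp [ 0.4196 -0.2913  0.1977] yaw -82.53 q6 1.92 F [ 0.0116 -0.1337 -0.3783] w 0.029771339118695308 t 11.4167
```

View pics/t8.png

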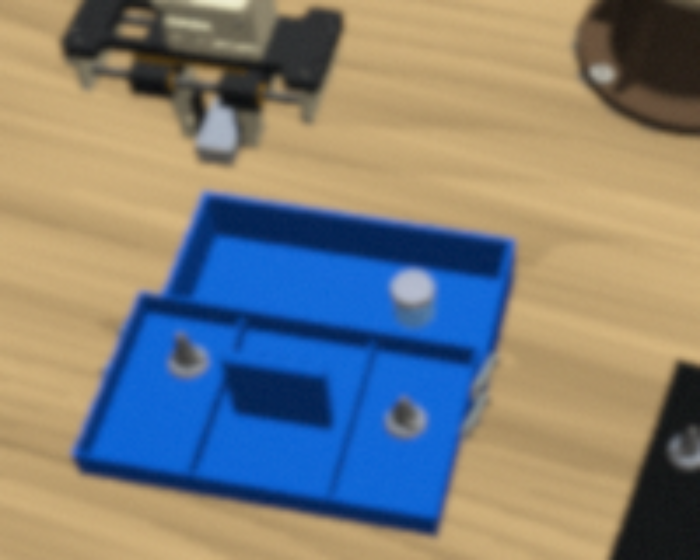

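Emit:
{"method": "jog_arm", "body": {"motion": [{"dx": 0.12, "dy": 0.002, "dz": -0.002, "twist": 0}, {"dx": 0.12, "dy": 0.002, "dz": -0.002, "twist": 0}, {"dx": 0.12, "dy": 0.002, "dz": -0.002, "twist": 0}, {"dx": 0.14, "dy": 0.002, "dz": -0.002, "twist": 0}, {"dx": 0.155, "dy": 0.002, "dz": -0.002, "twist": 0}, {"dx": 0.165, "dy": 0.002, "dz": -0.002, "twist": 0}, {"dx": 0.172, "dy": 0.002, "dz": -0.002, "twist": 0}, {"dx": 0.175, "dy": 0.002, "dz": -0.002, "twist": 0}, {"dx": 0.175, "dy": 0.002, "dz": -0.002, "twist": 0}]}}

```text
t: 12.22
eef_pos: [0.4231, -0.2866, 0.0225]
ee_rot: [-1.396, 1.571, -2.832]
force: [0.5, -0.5, -0.9]
width: 0.0294
```

Emit:
{"method": "jog_arm", "body": {"motion": [{"dx": 0, "dy": 0, "dz": 0, "twist": 0}, {"dx": 0, "dy": 0, "dz": 0, "twist": 0}, {"dx": 0, "dy": 0, "dz": 0, "twist": 0}, {"dx": 0, "dy": 0, "dz": 0, "twist": 0}, {"dx": -0.02, "dy": 0, "dz": 0, "twist": 0}, {"dx": -0.06, "dy": 0, "dz": 0, "twist": 0}, {"dx": -0.1, "dy": 0, "dz": 0, "twist": 0}, {"dx": -0.14, "dy": 0, "dz": 0, "twist": 0}, {"dx": -0.18, "dy": 0, "dz": 0, "twist": 0}], "gripper": 0.044}}

```text
t: 12.97
eef_pos: [0.4222, -0.2869, 0.2051]
ee_rot: [1.222, 1.57, -0.214]
force: [1.7, -0.7, -0.6]
width: 0.0437
```

```bash
python3 - <<'E'
from go import *
need([.536,.2155,.1],-238)
im=arm.grab_frame("scene")[:,:,::-1]; cv2.imwrite("pics/t9.png",cv2.resize(im[60:220,170:370],None,fx=3.5,fy=3.5))
E
```

```text
need dx,dy,dz [ 0.1051  0.18   -0.4826] twist 155.70616275273824 | tcp [ 0.4222 -0.2869  0.2051] yaw -82.29 q6 1.92 F [ 1.7015 -0.7222 -0.6232] w 0.04374817775652186 t 12.9667
```

View pics/t9.png

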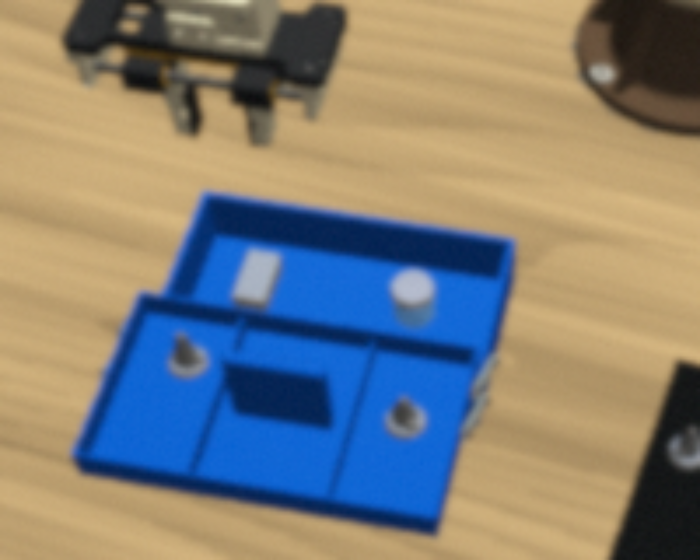

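Emit:
{"method": "jog_arm", "body": {"motion": [{"dx": 0, "dy": 0.182, "dz": -0.485, "twist": -25.8}, {"dx": 0, "dy": 0.182, "dz": -0.485, "twist": -25.8}, {"dx": 0, "dy": 0.182, "dz": -0.485, "twist": -25.8}, {"dx": 0, "dy": 0.182, "dz": -0.485, "twist": -25.8}, {"dx": 0, "dy": 0.182, "dz": -0.485, "twist": -25.8}, {"dx": 0, "dy": 0.182, "dz": -0.485, "twist": -25.8}, {"dx": 0, "dy": 0.182, "dz": -0.485, "twist": -25.8}, {"dx": 0, "dy": 0.182, "dz": -0.485, "twist": -25.8}, {"dx": 0, "dy": 0.182, "dz": -0.485, "twist": -25.8}, {"dx": 0, "dy": 0.182, "dz": -0.485, "twist": -25.8}, {"dx": 0, "dy": 0.182, "dz": -0.485, "twist": -25.8}, {"dx": 0, "dy": 0.182, "dz": -0.485, "twist": -25.8}, {"dx": 0, "dy": 0.182, "dz": -0.485, "twist": -25.8}, {"dx": 0, "dy": 0.182, "dz": -0.485, "twist": -25.8}], "gripper": 0.032}}

```text
t: 14.18
eef_pos: [0.5387, 0.2218, 0.2022]
ee_rot: [1.382, 1.57, 0.399]
force: [0.6, -0.7, -0.1]
width: 0.0318
```

```bash
python3 - <<'E'
from go import *
import pickle
need([.538,.218,.016],-56.5)
c=cam("wrist"); im=arm.grab_frame("wrist")[:,:,::-1]; cv2.imwrite("pics/w6.png",im); pickle.dump(c,open("w6.pkl","wb"))
print(proj("wrist",[.538,.218,.012],c))
E
```

```text
need dx,dy,dz [ 0.1862 -0.0028  0.0027] twist 0.195834440062697 | tcp [0.5387 0.2218 0.2022] yaw -56.3 q6 1.43 F [ 0.5691 -0.6645 -0.058 ] w 0.03179660605912715 t 14.1833
[[320.227  182.3335]]
```

View pics/w6.png

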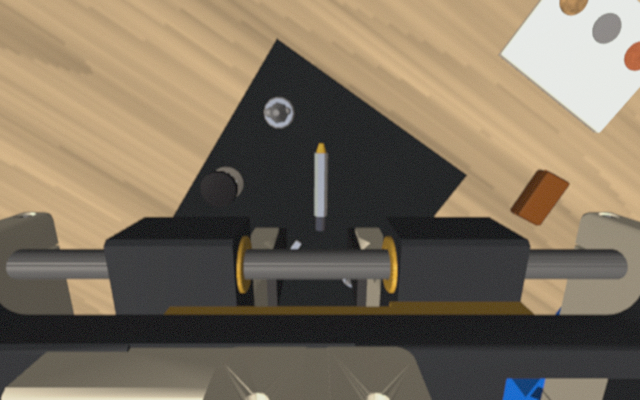

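Emit:
{"method": "jog_arm", "body": {"motion": [{"dx": 0.15, "dy": 0, "dz": 0, "twist": 0}, {"dx": 0.15, "dy": 0, "dz": 0, "twist": 0}, {"dx": 0.15, "dy": 0, "dz": 0, "twist": 0}, {"dx": 0.15, "dy": 0, "dz": 0, "twist": 0}, {"dx": 0.17, "dy": 0, "dz": 0, "twist": 0}, {"dx": 0.182, "dy": 0, "dz": 0, "twist": 0}, {"dx": 0.188, "dy": 0, "dz": 0, "twist": 0}, {"dx": 0.188, "dy": 0, "dz": 0, "twist": 0}]}}

```text
t: 14.9
eef_pos: [0.5374, 0.2167, 0.015]
ee_rot: [-1.324, 1.569, -2.31]
force: [0.1, 0.0, 0.3]
width: 0.0321
```

```bash
python3 - <<'E'
from go import *
import pickle
need([.538,.218,.015],-56.5)
im=arm.grab_frame("wrist")[:,:,::-1]; cv2.imwrite("pics/w7.png",im)
E
```

```text
need dx,dy,dz [-0.      0.0012 -0.0008] twist -0.01667554049413411 | tcp [0.5374 0.2167 0.015 ] yaw -56.52 q6 1.43 F [0.0741 0.0148 0.2727] w 0.032055906585768894 t 14.9
```

View pics/w7.png

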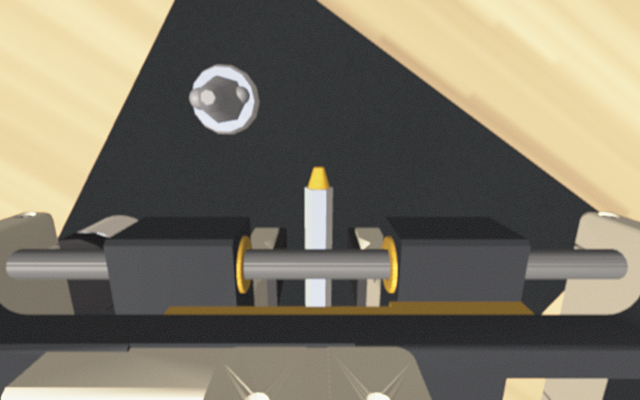

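Emit:
{"method": "jog_arm", "body": {"motion": [{"dx": 0, "dy": 0, "dz": 0, "twist": 0}, {"dx": 0, "dy": 0, "dz": 0, "twist": 0}, {"dx": 0, "dy": 0, "dz": 0, "twist": 0}, {"dx": 0, "dy": 0, "dz": 0, "twist": 0}, {"dx": 0, "dy": 0, "dz": 0, "twist": 0}, {"dx": 0, "dy": 0, "dz": 0, "twist": 0}, {"dx": -0.02, "dy": 0, "dz": 0, "twist": 0}, {"dx": -0.04, "dy": 0, "dz": 0, "twist": 0}], "gripper": 0.0, "newtons": 25}}

```text
t: 15.62
eef_pos: [0.537, 0.2175, 0.0537]
ee_rot: [-1.538, 1.567, -2.524]
force: [-0.3, 0.5, -0.8]
width: 0.0124
```

```bash
python3 - <<'E'
from go import *
B=np.array([.435,-.2015]);y=np.radians(7.7); R2=np.array([[np.cos(y),-np.sin(y)],[np.sin(y),np.cos(y)]])
T=B+R2@np.array([-.018,-.018]); print(T)
need([*T,.2],-82.3)
im=arm.grab_frame("wrist")[:,:,::-1]; cv2.imwrite("pics/w8.png",im)
E
```

```text
[ 0.4196 -0.2217]
need dx,dy,dz [-0.1451 -0.3408  0.3015] twist 25.80202236060316 | tcp [0.537  0.2175 0.0537] yaw -56.5 q6 1.43 F [-0.2881  0.4586 -0.8266] w 0.012369948828574989 t 15.6167
```

View pics/w8.png

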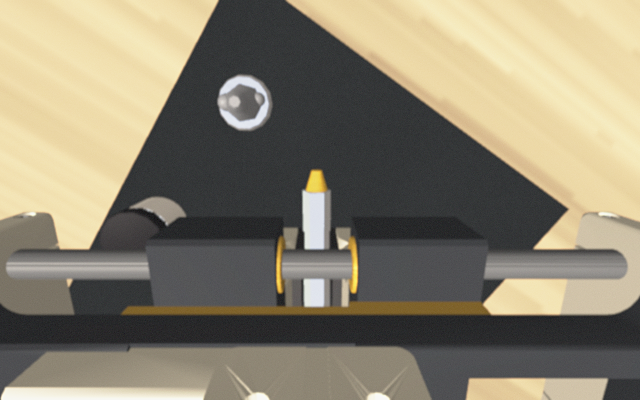

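Emit:
{"method": "jog_arm", "body": {"motion": [{"dx": -0.04, "dy": 0, "dz": 0, "twist": 0}, {"dx": -0.08, "dy": 0, "dz": 0, "twist": 0}, {"dx": -0.115, "dy": 0, "dz": 0, "twist": 4}, {"dx": -0.14, "dy": -0.01, "dz": 0.01, "twist": 8}, {"dx": -0.146, "dy": -0.331, "dz": 0.306, "twist": 25.8}, {"dx": -0.146, "dy": -0.331, "dz": 0.306, "twist": 25.8}, {"dx": -0.146, "dy": -0.331, "dz": 0.306, "twist": 25.8}, {"dx": -0.146, "dy": -0.331, "dz": 0.306, "twist": 25.8}, {"dx": -0.146, "dy": -0.331, "dz": 0.306, "twist": 25.8}, {"dx": -0.146, "dy": -0.331, "dz": 0.306, "twist": 25.8}, {"dx": -0.146, "dy": -0.331, "dz": 0.306, "twist": 25.8}, {"dx": -0.146, "dy": -0.331, "dz": 0.306, "twist": 25.8}, {"dx": -0.146, "dy": -0.331, "dz": 0.306, "twist": 25.8}, {"dx": -0.146, "dy": -0.331, "dz": 0.306, "twist": 25.8}, {"dx": -0.146, "dy": -0.331, "dz": 0.306, "twist": 25.8}, {"dx": -0.146, "dy": -0.331, "dz": 0.306, "twist": 25.8}, {"dx": -0.146, "dy": -0.331, "dz": 0.306, "twist": 25.8}, {"dx": -0.146, "dy": -0.331, "dz": 0.306, "twist": 25.8}]}}

```text
t: 17.17
eef_pos: [0.4309, -0.2195, 0.2003]
ee_rot: [-3.016, 1.57, 1.83]
force: [0.0, -0.3, -0.4]
width: 0.0121
```

```bash
python3 - <<'E'
from go import *
need([.4295,-.2204,.019],-82.3)
im=arm.grab_frame("scene")[:,:,::-1]; cv2.imwrite("pics/t10.png",cv2.resize(im[60:220,170:370],None,fx=3.5,fy=3.5))
E
```

```text
need dx,dy,dz [ 0.1813 -0.0015  0.0008] twist -0.018940809721016194 | tcp [ 0.4309 -0.2195  0.2003] yaw -82.32 q6 1.77 F [ 0.0409 -0.3264 -0.3518] w 0.012057291608837709 t 17.1667
```

View pics/t10.png

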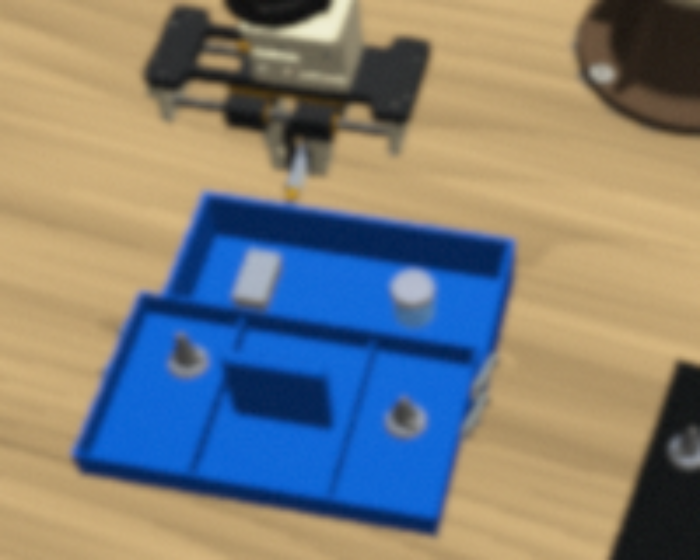

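Emit:
{"method": "jog_arm", "body": {"motion": [{"dx": 0.12, "dy": 0, "dz": 0, "twist": 0}, {"dx": 0.12, "dy": 0, "dz": 0, "twist": 0}, {"dx": 0.12, "dy": 0, "dz": 0, "twist": 0}, {"dx": 0.14, "dy": 0, "dz": 0, "twist": 0}, {"dx": 0.16, "dy": 0, "dz": 0, "twist": 0}, {"dx": 0.172, "dy": 0, "dz": 0, "twist": 0}, {"dx": 0.178, "dy": 0, "dz": 0, "twist": 0}, {"dx": 0.181, "dy": 0, "dz": 0, "twist": 0}, {"dx": 0.181, "dy": 0, "dz": 0, "twist": 0}]}}

```text
t: 17.97
eef_pos: [0.4314, -0.2191, 0.0194]
ee_rot: [-1.686, 1.57, -3.121]
force: [0.8, -0.2, -0.7]
width: 0.0123
```

Emit:
{"method": "jog_arm", "body": {"motion": [{"dx": 0, "dy": 0, "dz": 0, "twist": 0}, {"dx": 0, "dy": 0, "dz": 0, "twist": 0}, {"dx": 0, "dy": 0, "dz": 0, "twist": 0}, {"dx": 0, "dy": 0, "dz": 0, "twist": 0}, {"dx": -0.02, "dy": 0, "dz": 0, "twist": 0}, {"dx": -0.06, "dy": 0, "dz": 0, "twist": 0}, {"dx": -0.1, "dy": 0, "dz": 0, "twist": 0}, {"dx": -0.14, "dy": 0, "dz": 0, "twist": 0}, {"dx": -0.19, "dy": 0, "dz": 0, "twist": 0}, {"dx": -0.21, "dy": 0, "dz": 0, "twist": 0}], "gripper": 0.028}}

```text
t: 18.8
eef_pos: [0.4316, -0.2202, 0.2343]
ee_rot: [1.205, 1.566, -0.231]
force: [1.0, -0.2, -0.9]
width: 0.0281
```

```bash
python3 - <<'E'
from go import *
need([.5845,-.181,.227],-172.3)
im=arm.grab_frame("scene")[:,:,::-1]; cv2.imwrite("pics/t11.png",cv2.resize(im[60:220,170:370],None,fx=3.5,fy=3.5))
im=arm.grab_frame("top")[:,:,::-1]; cv2.imwrite("pics/t12.png",im)
E
```

```text
need dx,dy,dz [ 0.008   0.1567 -0.0183] twist 90.02779266733562 | tcp [ 0.4316 -0.2202  0.2343] yaw -82.27 q6 1.77 F [ 0.9688 -0.2233 -0.9116] w 0.028085751070604893 t 18.8
```

View pics/t11.png

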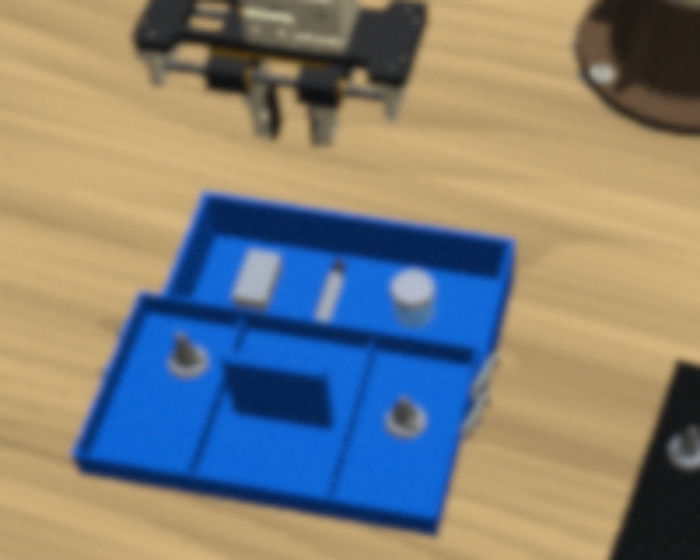

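View pics/t12.png

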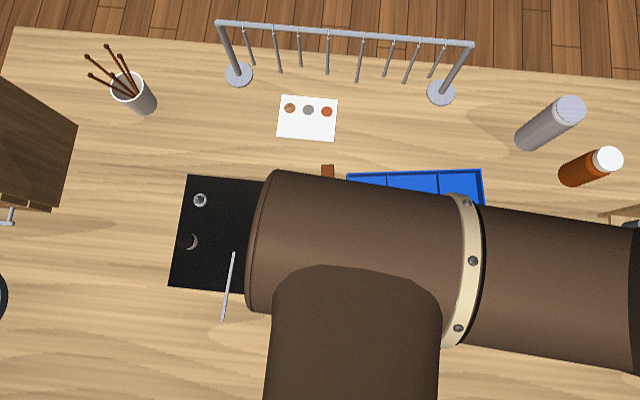

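Emit:
{"method": "jog_arm", "body": {"motion": [{"dx": 0, "dy": 0.157, "dz": -0.018, "twist": 90}, {"dx": 0, "dy": 0.157, "dz": -0.018, "twist": 90}, {"dx": 0, "dy": 0.157, "dz": -0.018, "twist": 90}, {"dx": 0, "dy": 0.157, "dz": -0.018, "twist": 90}, {"dx": 0, "dy": 0.157, "dz": -0.018, "twist": 90}, {"dx": 0, "dy": 0.157, "dz": -0.018, "twist": 90}, {"dx": 0, "dy": 0.157, "dz": -0.018, "twist": 90}, {"dx": 0, "dy": 0.157, "dz": -0.018, "twist": 90}, {"dx": 0, "dy": 0.157, "dz": -0.018, "twist": 90}, {"dx": 0, "dy": 0.157, "dz": -0.018, "twist": 90}, {"dx": 0, "dy": 0.157, "dz": -0.018, "twist": 90}, {"dx": 0, "dy": 0.157, "dz": -0.018, "twist": 90}, {"dx": 0, "dy": 0.157, "dz": -0.018, "twist": 90}, {"dx": 0, "dy": 0.157, "dz": -0.018, "twist": 90}, {"dx": 0, "dy": 0.157, "dz": -0.018, "twist": 90}], "gripper": 0.045}}

```text
t: 20.15
eef_pos: [0.5839, -0.1809, 0.2293]
ee_rot: [-0.544, 1.57, 2.734]
force: [-0.2, -0.8, 0.8]
width: 0.045
```

```bash
python3 - <<'E'
from go import *
need([.5846,-.1811,.1272],-172.27)
im=arm.grab_frame("wrist")[:,:,::-1]; cv2.imwrite("pics/w9.png",im)
E
```

```text
need dx,dy,dz [ 0.1021  0.0003 -0.0007] twist 0.12183539770504126 | tcp [ 0.5839 -0.1809  0.2293] yaw -172.15 q6 0.12 F [-0.2253 -0.8425  0.8321] w 0.04504178170473404 t 20.15
```

View pics/w9.png

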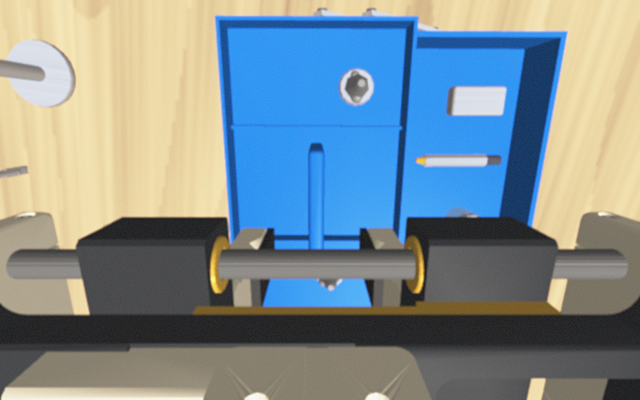

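Emit:
{"method": "jog_arm", "body": {"motion": [{"dx": 0.04, "dy": 0, "dz": 0, "twist": 0}, {"dx": 0.075, "dy": 0, "dz": 0, "twist": 0}, {"dx": 0.095, "dy": 0, "dz": 0, "twist": 0}, {"dx": 0.102, "dy": 0, "dz": 0, "twist": 0}, {"dx": 0.102, "dy": 0, "dz": 0, "twist": 0}]}}

```text
t: 20.62
eef_pos: [0.5831, -0.1808, 0.1257]
ee_rot: [-0.149, 1.567, 3.129]
force: [0.5, -0.2, 0.3]
width: 0.045
```

Emit:
{"method": "jog_arm", "body": {"motion": [{"dx": 0, "dy": 0, "dz": 0, "twist": 0}, {"dx": 0, "dy": 0, "dz": 0, "twist": 0}, {"dx": 0, "dy": 0, "dz": 0, "twist": 0}, {"dx": 0, "dy": 0, "dz": 0, "twist": 0}, {"dx": 0, "dy": 0, "dz": 0, "twist": 0}, {"dx": 0, "dy": 0, "dz": 0, "twist": 0}, {"dx": 0, "dy": 0, "dz": 0, "twist": 0}, {"dx": 0, "dy": 0, "dz": 0, "twist": 0}], "gripper": 0.0, "newtons": 30}}

```text
t: 21.28
eef_pos: [0.5846, -0.1808, 0.1282]
ee_rot: [2.814, 1.57, -0.193]
force: [-1.3, 0.5, 4.5]
width: 0.012
```

```bash
python3 - <<'E'
from go import *
need([.5846,-.1811,.1272],-172.27)
a=np.radians(62)
f=lambda q:np.array((-90*(np.cos(q-a)-np.cos(a)),-90*(np.sin(q-a)+np.sin(a))))
L=[1.97,1.93]+[1.88-.05*i for i in range(18)]
q0=1.99
for q in L: print(round(q,2),np.round(f(q)-f(q0),1))
q0=L[-1];print()
for q in [.98,.93,.88,.83,.78,.73,.68,.63,.58,.53,.48,.43,.38,.33,.28,.23,.18,.13,.09,.06]: print(q,np.round(f(q)-f(q0),1))
print(f(0)-f(.06))
E
```

```text
need dx,dy,dz [ 0.001   0.0003 -0.    ] twist 0.001731064027467255 | tcp [ 0.5846 -0.1808  0.1282] yaw -172.27 q6 0.12 F [-1.2994  0.4819  4.54  ] w 0.011988469405083262 t 21.2833
1.97 [-1.4  1.1]
1.93 [-4.2  3.4]
1.88 [-7.5  6.5]
1.83 [-10.6   9.7]
1.78 [-13.6  13.1]
1.73 [-16.4  16.6]
1.68 [-19.   20.3]
1.63 [-21.4  24.1]
1.58 [-23.7  28. ]
1.53 [-25.7  32. ]
1.48 [-27.6  36.1]
1.43 [-29.2  40.3]
1.38 [-30.6  44.5]
1.33 [-31.9  48.9]
1.28 [-32.9  53.2]
1.23 [-33.6  57.7]
1.18 [-34.2  62.1]
1.13 [-34.5  66.6]
1.08 [-34.6  71.1]
1.03 [-34.5  75.6]

0.98 [0.3 4.5]
0.93 [0.9 8.9]
0.88 [ 1.7 13.4]
0.83 [ 2.7 17.8]
0.78 [ 4.  22.1]
0.73 [ 5.4 26.4]
0.68 [ 7.1 30.5]
0.63 [ 8.9 34.6]
0.58 [11.  38.6]
0.53 [13.2 42.5]
0.48 [15.7 46.3]
0.43 [18.3 49.9]
0.38 [21.2 53.4]
0.33 [24.2 56.8]
0.28 [27.3 60. ]
0.23 [30.6 63.1]
0.18 [34.1 65.9]
0.13 [37.7 68.6]
0.09 [40.7 70.7]
0.06 [42.9 72.1]
[4.689  2.6766]
```

Emit:
{"method": "jog_arm", "body": {"motion": [{"dx": -0.0014, "dy": 0, "dz": 0.0011, "twist": 0}, {"dx": -0.0042, "dy": 0, "dz": 0.0034, "twist": 0}, {"dx": -0.0075, "dy": 0, "dz": 0.0065, "twist": 0}, {"dx": -0.0106, "dy": 0, "dz": 0.0097, "twist": 0}, {"dx": -0.0136, "dy": 0, "dz": 0.0131, "twist": 0}, {"dx": -0.0164, "dy": 0, "dz": 0.0166, "twist": 0}, {"dx": -0.019, "dy": 0, "dz": 0.0203, "twist": 0}, {"dx": -0.0214, "dy": 0, "dz": 0.0241, "twist": 0}, {"dx": -0.0237, "dy": 0, "dz": 0.028, "twist": 0}, {"dx": -0.0257, "dy": 0, "dz": 0.032, "twist": 0}, {"dx": -0.0276, "dy": 0, "dz": 0.0361, "twist": 0}, {"dx": -0.0292, "dy": 0, "dz": 0.0403, "twist": 0}, {"dx": -0.0306, "dy": 0, "dz": 0.0445, "twist": 0}, {"dx": -0.0319, "dy": 0, "dz": 0.0489, "twist": 0}, {"dx": -0.0329, "dy": 0, "dz": 0.0532, "twist": 0}, {"dx": -0.0336, "dy": 0, "dz": 0.0577, "twist": 0}, {"dx": -0.0342, "dy": 0, "dz": 0.0621, "twist": 0}, {"dx": -0.0345, "dy": 0, "dz": 0.0666, "twist": 0}, {"dx": -0.0346, "dy": 0, "dz": 0.0711, "twist": 0}, {"dx": -0.0345, "dy": 0, "dz": 0.0756, "twist": 0}]}}

```text
t: 22.95
eef_pos: [0.5081, -0.1912, 0.1626]
ee_rot: [0.047, 1.57, -2.96]
force: [1.1, 2.4, 7.1]
width: 0.0117
```

Emit:
{"method": "jog_arm", "body": {"motion": [{"dx": 0.0003, "dy": 0, "dz": 0.0045, "twist": 0}, {"dx": 0.0009, "dy": 0, "dz": 0.0089, "twist": 0}, {"dx": 0.0017, "dy": 0, "dz": 0.0134, "twist": 0}, {"dx": 0.0027, "dy": 0, "dz": 0.0178, "twist": 0}, {"dx": 0.004, "dy": 0, "dz": 0.0221, "twist": 0}, {"dx": 0.0054, "dy": 0, "dz": 0.0264, "twist": 0}, {"dx": 0.0071, "dy": 0, "dz": 0.0305, "twist": 0}, {"dx": 0.0089, "dy": 0, "dz": 0.0346, "twist": 0}, {"dx": 0.011, "dy": 0, "dz": 0.0386, "twist": 0}, {"dx": 0.0132, "dy": 0, "dz": 0.0425, "twist": 0}, {"dx": 0.0157, "dy": 0, "dz": 0.0463, "twist": 0}, {"dx": 0.0183, "dy": 0, "dz": 0.0499, "twist": 0}, {"dx": 0.0212, "dy": 0, "dz": 0.0534, "twist": 0}, {"dx": 0.0242, "dy": 0, "dz": 0.0568, "twist": 0}, {"dx": 0.0273, "dy": 0, "dz": 0.06, "twist": 0}, {"dx": 0.0306, "dy": 0, "dz": 0.0631, "twist": 0}, {"dx": 0.0341, "dy": 0, "dz": 0.0659, "twist": 0}, {"dx": 0.0377, "dy": 0, "dz": 0.0686, "twist": 0}, {"dx": 0.0407, "dy": 0, "dz": 0.0707, "twist": 0}, {"dx": 0.0429, "dy": 0, "dz": 0.0721, "twist": 0}]}}

```text
t: 24.62
eef_pos: [0.4374, -0.2006, 0.1185]
ee_rot: [-0.441, 1.57, 2.835]
force: [-4.1, -0.7, -1.4]
width: 0.0117
```

```bash
python3 - <<'E'
from go import *
need([.4355,-.2014,.114],-172.3)
im=arm.grab_frame("scene")[:,:,::-1]; cv2.imwrite("pics/t13.png",cv2.resize(im[60:220,170:370],None,fx=3.5,fy=3.5))
E
```

```text
need dx,dy,dz [0.0045 0.0005 0.002 ] twist 0.0109462171924406 | tcp [ 0.4374 -0.2006  0.1185] yaw -172.29 q6 0.15 F [-4.102  -0.7258 -1.3564] w 0.011694433871395602 t 24.6167
```

View pics/t13.png

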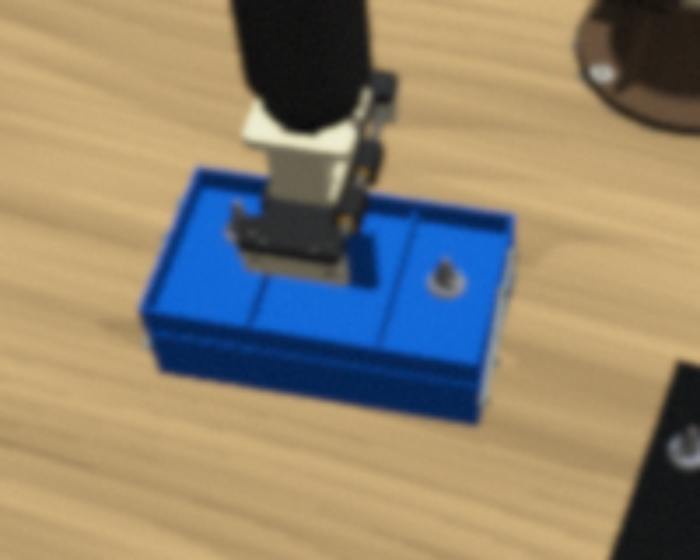

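Emit:
{"method": "jog_arm", "body": {"motion": [{"dx": 0.0015, "dy": 0, "dz": 0.0009, "twist": 0}, {"dx": 0.003, "dy": 0, "dz": 0.0017, "twist": 0}, {"dx": 0.004, "dy": 0, "dz": 0.0023, "twist": 0}, {"dx": 0.005, "dy": 0, "dz": 0.0028, "twist": 0}, {"dx": 0.006, "dy": 0, "dz": 0.003, "twist": 0}, {"dx": 0.006, "dy": 0, "dz": 0.003, "twist": 0}]}}

```text
t: 25.17
eef_pos: [0.4355, -0.201, 0.1149]
ee_rot: [2.759, 1.569, -0.247]
force: [-7.6, 4.4, 16.2]
width: 0.0123
```

```bash
python3 - <<'E'
from go import *
need([.4355,-.2014,.114],-172.3)
E
```

```text
need dx,dy,dz [0.0009 0.0004 0.0001] twist 0.06359780688600836 | tcp [ 0.4355 -0.201   0.1149] yaw -172.24 q6 0.16 F [-7.6181  4.3591 16.217 ] w 0.012250920382988065 t 25.1667
```

Emit:
{"method": "jog_arm", "body": {"motion": [{"dx": -0.001, "dy": 0, "dz": -0.001, "twist": 0}, {"dx": -0.001, "dy": 0, "dz": -0.001, "twist": 0}]}}

```text
t: 25.33
eef_pos: [0.4356, -0.2009, 0.115]
ee_rot: [0.684, 1.571, -2.322]
force: [-8.4, 3.0, 9.5]
width: 0.0117
```

Emit:
{"method": "jog_arm", "body": {"motion": [{"dx": 0, "dy": 0, "dz": 0, "twist": 0}, {"dx": 0, "dy": 0, "dz": 0, "twist": 0}, {"dx": 0, "dy": 0, "dz": 0, "twist": 0}, {"dx": 0, "dy": 0, "dz": 0, "twist": 0}, {"dx": 0, "dy": 0, "dz": 0, "twist": 0}, {"dx": -0.015, "dy": 0, "dz": 0, "twist": 0}, {"dx": -0.04, "dy": 0, "dz": 0, "twist": 0}, {"dx": -0.08, "dy": 0, "dz": 0, "twist": 0}, {"dx": -0.12, "dy": 0, "dz": 0, "twist": 0}, {"dx": -0.15, "dy": 0, "dz": 0, "twist": 0}], "gripper": 0.045}}

```text
t: 26.17
eef_pos: [0.4365, -0.2012, 0.2675]
ee_rot: [2.696, 1.568, -0.31]
force: [0.6, -0.6, 0.3]
width: 0.045
```

Emit:
{"method": "jog_arm", "body": {"motion": [{"dx": 0, "dy": -0.3, "dz": -0.1, "twist": 0}, {"dx": 0, "dy": -0.3, "dz": -0.1, "twist": 0}, {"dx": 0, "dy": -0.3, "dz": -0.1, "twist": 0}, {"dx": 0, "dy": -0.3, "dz": -0.1, "twist": 0}, {"dx": 0, "dy": -0.3, "dz": -0.1, "twist": 0}, {"dx": 0, "dy": -0.3, "dz": -0.1, "twist": 0}, {"dx": 0, "dy": -0.3, "dz": -0.1, "twist": 0}, {"dx": 0, "dy": -0.3, "dz": -0.1, "twist": 0}, {"dx": 0, "dy": -0.3, "dz": -0.1, "twist": 0}, {"dx": 0, "dy": -0.3, "dz": -0.1, "twist": 0}]}}

```text
t: 27.0
eef_pos: [0.4947, 0.1112, 0.2637]
ee_rot: [0.396, 1.57, -2.609]
force: [-0.8, 0.0, 0.6]
width: 0.0453
```

```bash
python3 - <<'E'
from go import *
need([.4355,-.2014,.114],-172.3)
s=arm.grab_frame("scene")[:,:,::-1]; t=arm.grab_frame("top")[:,:,::-1]
cv2.imwrite("pics/t14.png",cv2.resize(s[80:280,190:480],None,fx=2.7,fy=2.7)); cv2.imwrite("pics/t15.png",t)
t0=cv2.imread("pics/top0.png"); s0=cv2.imread("pics/scene0.png")
d=cv2.absdiff(t0,t).max(2)[230:340,340:510]; print("box diff px top",(d>40).sum())
d=cv2.absdiff(s0,s).max(2); print("box diff px scene",(d[100:190,205:325]>40).sum(),"mat diff scene",(d[160:265,335:450]>60).sum())
r=lambda im:cv2.boundingRect(cv2.inRange(cv2.cvtColor(im,cv2.COLOR_BGR2HSV)[100:200,200:330],(100,120,60),(130,255,255)))
print(r(np.ascontiguousarray(s0)),r(np.ascontiguousarray(s)))
E
```

```text
need dx,dy,dz [0.1499 0.3015 0.1014] twist 0.1686122015181013 | tcp [0.4947 0.1112 0.2637] yaw -172.13 q6 -0.47 F [-0.8341  0.0375  0.5708] w 0.04534617657829376 t 27.0
box diff px top 11
box diff px scene 0 mat diff scene 376
(11, 9, 106, 72) (11, 9, 106, 72)
```

View pics/t14.png

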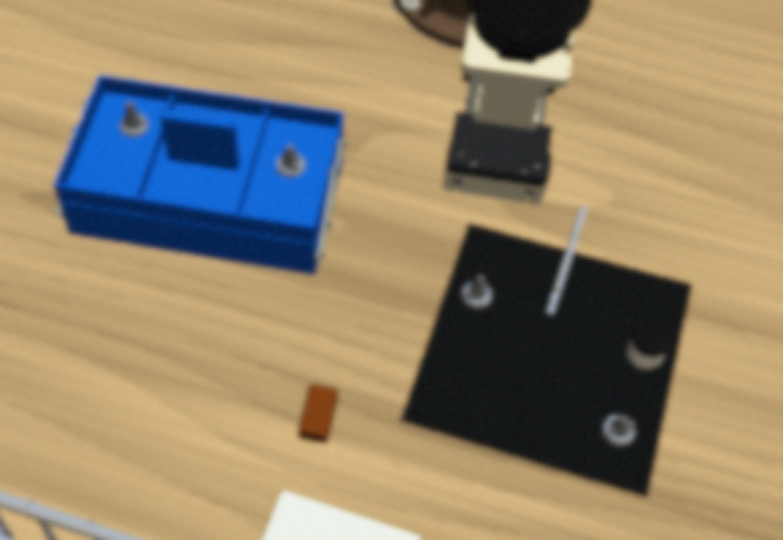

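View pics/t15.png

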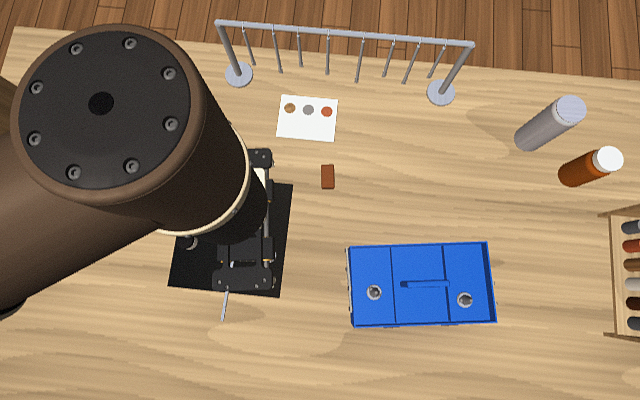

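The box looks the same as in the opening pictures: the tray is shut, both spires stand in it at about (373,292) and (464,299) in the top view, and the mat items are in place. The robot is clear, so I am handing in.

```bash
python3 - <<'E'
from station import arm
print(arm.job_done())
E
```

```text
the job is handed in; nothing more can be done
None
```

I swung the tray back to its stop by its handle, laid the bit tin and then the pin vice flat in the compartment beside the jar, and lowered the tray shut. The job was handed in at about 27 s; no verdict was reported.

- **Tray shut:** in the last pictures the box area matched the start, with 0 changed pixels in the scene view and 11 in the top view. The blue outline was identical.
- **Tin, vice and jar:** the wrist picture taken just before closing showed the tin and vice lying flat in the compartment, clear of the jar. They are hidden under the tray now, so I could not check them again after it closed.
- **Spires in the tray:** both are standing where they started.
- **Items left on the mat:** in the final scene view the two spires, the pot and the sculpting tool look in place. I judged this by eye; the mat pixel comparison only reflects the removed items and the arm in view.
- **Disagreement:** when the tray seated, the wrist force rose to about 18 N and the tool stopped 0.9 mm higher than at the first grasp. I put this down to a slightly different second grip on the handle, and the final pictures showed no gap.

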